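# Hinge the palette lid to the paint tray

## Task

Push the palette lid fully home so that its knuckles go between those of the paint tray, then take the long plain hinge pin from the rest, lay it on the cradles beside the hinge in line with the holes, let go of it, and slide it through all the knuckles until its outer end is flush with the outermost knuckle. Finally swing the steel keeper round until it lies square across the mouth of the hinge, behind the pin's end. Leave the brush, the short rod and everything else on the desk where they are.

Things in the scene. Friction and masses are not known exactly. Their poses are not given: they have to be found in the camera images.
- hinge (a point): Middle of the hinge axis on the fixed board, 23 mm above the desk, 15 mm above the board's top. Its y axis is the hinge line, its x axis points away from the robot towards the fixed paint tray, z is up. The board (and these axes) may be turned up to about 0.2 rad. Offsets on the board are given in these axes from this point.
- tray (a point): Middle of the front of the white paint tray fixed on the board (90 x 116 mm, 22 mm high), 15 mm beyond the hinge axis. It carries three fixed brass knuckles, blocks 26 mm long in x, 26 mm high, 22 mm wide, centred at y = -48, 0, +48 mm of hinge, each bored along y on the axis with a 15 mm hole. The row ends at y = -59 and +59 mm; the pin enters from the -y end.
- lid_axis (a point): Middle of the knuckle axis of the loose white palette lid, 15 mm above the board, axes as hinge. Two knuckles like the tray's, at y = -24 and +24 mm, pass between the tray's with 2 mm to spare each side. At the start it is 35 to 55 mm short of the hinge; low rails (9 mm high, 1 mm play each side) let it slide along x only. Fully home it stops against the tray's knuckles, this point on hinge.
- lid_edge (a point): Middle of the outer face of the lid edge nearest the robot, an upright wall 20 mm high; this point is half-way up, 10 mm above the board, 88 mm from the lid's knuckle axis towards -x. Push here. The lid is a shallow tray, 75 mm in x, 116 mm in y, about 0.2 kg (slides at 1 to 4 N), lying flat on the board (top of the board 8 mm above the desk).
- cradle (a point): Where the middle of the pin belongs when laid beside the hinge: on the hinge axis, 132 mm to its -y side. Two cradles, each of two parallel 8 mm rods along y, 11 mm between centres, tops 4.3 mm below the axis, at y = -60 to -95 and -155 to -195 mm from hinge; between them a 60 mm gap for fingers, free down to the board 15 mm below the axis. A pin lying on them is in line with the holes.
- pin_mid (a point): Centre of the hinge pin, a plain aluminium rod 12 mm thick, 130 mm long, its flat ends slightly chamfered, about 50 g; its x axis runs along it (either end may lead). It starts in one of the three places of the wooden rest on the left, level, its axis 28 mm above the desk.
- stub_mid (a point): Centre of a spare aluminium rod, 12 mm thick but only 80 mm long (too short), in another place of the rest, its axis 28 mm above the desk. Not needed.
- brush_mid (a point): Point in the handle of a paint brush (12 mm thick, reaching 60 mm along its -x and 101 mm along its +x), in another place of the rest, its axis 28 mm above the desk. Not needed.
- rest: Fixed wooden rest, base plate 100 x 180 mm, 6 mm thick, origin under its centre. Rods lie along its x in three places at y = -70, 0, +70 mm, each on two supports 22 to 34 mm either side of the middle (tops 4.3 mm below the rod's axis); between them 44 mm free for fingers, down to the base plate 22 mm below the axis.
- keeper (a joint): Swing angle of the keeper, a steel bar. At 0 it points along the hinge's +x; it grows as the bar swings clockwise seen from above, by way of -y, up to its stop at 3.14, where the bar points along -x, square across the mouth of the hinge behind the pin's end. Starts open at 0.6 to 1.1; friction about 0.04 N m; stays where left.
- keeper_pivot (a point): Upright pivot of the keeper, 34 mm in x and -68 mm in y from hinge, this point at the underside of the bar, 2 mm below the hinge axis. The bar is 12 mm wide, 10 mm high and reaches 48 mm from the pivot.
- keeper_post (a point): The keeper's upright round post, 12 mm thick, standing 24 mm high on the bar, 42 mm from the pivot; this point is half-way up it, 20 mm above the hinge axis. Push the post to swing the keeper.
- vial: Bystander: small glass jar with a steel lid, 30 mm across, 45 mm tall, standing on the far right corner of the board. Its origin is the centre of its underside.
- eraser: Bystander: white eraser block 55 x 24 x 14 mm, lying on the near right part of the board. Its origin is the centre of its underside.
- magnifier: Bystander: black-rimmed magnifying glass lying on the desk to the right; lens rim 94 mm across, 10 mm thick, handle reaching 130 mm along its -x. Its origin is the centre of the lens.
- mug: Bystander: white mug, 76 mm across, 90 mm tall, on the desk to the far right. Its origin is the centre of its underside.
- ink: Bystander: amber glass jar, 48 mm across, 65 mm tall, on the desk to the far left. Its origin is the centre of its underside.
- tin: Bystander: grey tin, 100 x 60 x 30 mm, on the desk to the near right. Its origin is the centre of its underside.
There are look-alikes about, which are no part of the job. Leave any green or pink look-alike of the part that bears pin_mid alone. Of the things like the part that bears lid_axis, leave any that is purple; of the rest the smaller one is meant.

How it is judged:
On the way, in this order (a step that is already met when the one before it is completed fails the run):
1. the lid is pushed home, its knuckles between the tray's and in line with them (x of lid_axis in the frame of hinge between -0.003 and 0.003 m and y of lid_axis in the frame of hinge between -0.004 and 0.004 m and z of lid_axis in the frame of hinge between -0.003 and 0.003 m and angle between the y axis of lid_axis and the y axis of hinge, either way round below 0.05 rad), for 0.2 s.
2. the pin lies on the cradles in line with the holes, let go (x of pin_mid in the frame of hinge between -0.004 and 0.004 m and z of pin_mid in the frame of hinge between -0.004 and 0.004 m and angle between the x axis of pin_mid and the y axis of hinge, either way round below 0.06 rad and contact force between the fingers and pin below 0.1 N and y of pin_mid in the frame of hinge between -0.18 and -0.1 m), for 0.2 s.
3. the pin is through all the knuckles, its outer end flush (x of pin_mid in the frame of hinge between -0.004 and 0.004 m and z of pin_mid in the frame of hinge between -0.004 and 0.004 m and angle between the x axis of pin_mid and the y axis of hinge, either way round below 0.06 rad and y of pin_mid in the frame of hinge between 0.001 and 0.016 m), for 0.2 s.
4. the keeper lies across the mouth of the hinge (value of joint keeper above 2.9 rad), for 0.2 s.
At the end, for the whole second after the job is handed in: Lid's knuckle axis on the tray's (3 mm; 4 mm along y; 0.05 rad); pin through all knuckles (4 mm, 0.06 rad off axis), outer end at most 5 mm proud or 10 mm sunk; keeper at 2.9 rad or more; lid and pin released, at rest; brush, short rod, bystanders within 30 mm of their starts (all of step 1 and all of step 3 and contact force between the fingers and pin below 0.1 N and value of joint keeper above 2.9 rad and linear speed of each of pin, lid below 0.01 m/s and not (distance of any of vial, eraser, magnifier, mug, ink, tin, brush_mid, stub_mid from where it was at the start of the episode above 0.03 m)); the robot touches nothing.
It fails at once if the brush, the short rod or a bystander moved by more than 30 mm (distance of any of vial, eraser, magnifier, mug, ink, tin, brush_mid, stub_mid from where it was at the start of the episode above 0.03 m).
It also fails if it takes over 72 s, if anything falls off the work surface, if the arm or the gripper's body presses on something with over 40 N, if the wrist force passes 120 N, or if a joint passes its speed limit or range.

## Robot

A 6-joint arm with a two-finger parallel gripper is mounted at the origin on the work surface. World frame = base frame: x ahead of the robot, y to its left, z up, the work surface at z = 0. Lengths are in m, angles in rad, forces in N, time in s.
With the tool pointing down it reaches from about 0.375 to 0.9 m from the base axis. Payload 3.1 kg.
Tool frame: the origin (TCP) lies midway between the tips of the shut fingers; the grasp point (between the pads) lies robot.tcp_to_grasp behind it (robot.tcp_to_grasp is the distance from the TCP to the grasp point, in m); z points along the fingers, y is the direction in which the jaws open and shut (so a half turn about z gives the same grasp; the last joint's range is limited). The gripper opens to 87 mm and grips with 3 to 60 N. Pads are 19 mm wide; open, the fingers measure 117 mm over their backs; the gripper's body (75 mm by 190 mm) begins 51 mm behind the grasp point.
Start: joints at [0.96, 0.527, 1.433, -0, 1.181, -0.178], TCP at [0.262, 0.567, 0.223] pointing down, gripper open.
Joint ranges: [-3.08, 3.08], [-0.75, 2.2], [0.22, 2.44], [-1.43, 4.57], [0, 2.65], [-2.85, 2.85]. Speed limits (rad/s): [2.79, 2.79, 3.14, 3.14, 3.14, 3.14].

## Interface

Orientations are given as a unit quaternion [x, y, z, w].
In Python, from rig import robot, cams, nets gives the robot as it stands. The module is installed in compiled form; this text tells all that it offers.
- The arm moves only by the tool play_rows, never from a script. Its argument "commands" is a list of rows, each an object of numbers: "x", "y", "z": the shift along the tool's x, y, z in mm; "spin": the turn about the tool's z in rad. In form: [{"x": .., "y": .., "z": .., "spin": ..}, ...]. A call has 1 to 8 rows; each row shifts and turns the pose as measured when the row begins, along the tool's axes as they then stand; what a row does not reach is not made up. A row lasts 1/10 s, in which the tool goes at most 50 mm and 8.59 degrees, less where a joint would pass 70% of its speed; a pose out of reach is approached as far as the arm can. A call is refused whole if a number of a shift passes 50 or a number of a turn 0.15, either way. A call with a gripper value outside its range is refused whole. "grip" is the opening, from 0 (shut) to 1 (fully open), set as the call begins (left out, the last holds). The fingers move at their own pace and stop on an object; "newtons" is the grip in N (left out, the last holds). Time passes only in rows, so rows that do not move let the fingers close. It gives the time, the measured TCP pose, the force and the opening at its end, in the units of the state.
- robot.get_obs(): the state, without advancing time (a new reading comes with each control period).
- cams.camera(name): name is "scene" or "top"; returns a dict with "img" (480x640x3 uint8, red, green, blue), "fx", "fy", "cx", "cy" (pixels), "world_to_cam" (4x4, takes a point from world to camera coordinates). Camera axes: x right, y up, looking along -z (the intrinsics and any distortion apply to the point x, -y, -z); pixel columns grow to the right and rows downward; lengths in m; the calibration is good to about 2 mm. A picture is of the moment at which its call begins. There is no depth.
- robot.hand_in(): hands the job in, once; it reports no verdict.
Trained networks look in a picture, given as the dict that the camera call returned (one of the last four; its "shot" number tells which), for a name from the list of things; names that differ only in an ending like _2 or _b are one class to them, and where a whole thing is asked for, a point or a joint stands for the part that bears it (a point fixed in the world has none). Each returns a list of dicts, best first, with "conf" (0 to 1); they miss things now and then, are a little off and sometimes report something else, mostly with a low value. They report only what shows in the picture. A call takes as long as a camera call. They do not tell look-alikes from the thing itself.
- nets.outline_of(picture, name): "region" (480x640 bool, what is visible of it) and "pixel" ([column, row] in pixels, amid what is visible of it).
The state is a dict: "time": time; "q": joint angles; "joint_velocities": joint speeds; "joint_torque": joint torques, N m; "position": TCP position; "tool_rot": TCP orientation; "ft_force": force on the tool from outside, world axes, zero at the start; "moment": the same for the moment, N m; "grip_width": finger opening in m.
Only numpy, scipy, OpenCV 4.12 (cv2) and the standard library are available. Lean on these libraries where they do the work, as an engineer would, in place of code of your own. Each camera call takes 0.05 s, during which the arm holds its last target.

## Working session

There is one attempt and no reset: what is moved stays moved. The work goes in short steps, Python scripts to look and compute and a tool call to move; the robot and the scene stay as the last step left them, time stands still between calls to the robot, and variables do not carry over. Pictures are saved under pics/ and viewed, and the job is handed in when it is done.

Besides the shell and the picture viewer there is one more tool, called as name(argument=value, ...), one argument or row to a line, values as JSON. play_rows: Moves the arm, as the interface text tells. Its arguments: {"type":"object","properties":{"commands":{"type":"array"},"grip":{"type":"number"},"newtons":{"type":"number"}},"required":["commands"]}

```bash
mkdir -p pics
cat > h.py <<'E'
import numpy as np, cv2
from rig import robot, cams, nets
def save(c,n): cv2.imwrite('pics/'+n,c['img'][:,:,::-1])
def ray(c,px):
    M=np.array(c['world_to_cam']);R=M[:3,:3];t=M[:3,3]
    d=np.array([(px[0]-c['cx'])/c['fx'],-(px[1]-c['cy'])/c['fy'],-1.])
    return -R.T@t, R.T@d
def atz(c,px,z):
    o,d=ray(c,px); return o+d*(z-o[2])/d[2]
def proj(c,p):
    M=np.array(c['world_to_cam']);q=M[:3,:3]@np.array(p)+M[:3,3]
    return np.array([c['cx']+c['fx']*q[0]/-q[2], c['cy']+c['fy']*(-q[1])/-q[2]])
E
python3 - <<'E'
from h import *
for n in('scene','top'):
    c=cams.camera(n);save(c,n+'0.png');print({k:c[k] for k in c if k!='img'})
    for t in['pin_mid','lid_axis','tray','keeper','stub_mid','brush_mid','rest','vial','eraser']:
        try:
            print(t,[(round(r['conf'],2),np.round(r['pixel']).tolist(),int(r['region'].sum())) for r in nets.outline_of(c,t)])
        except Exception as e: print(t,e)
print(robot.get_obs(),robot.tcp_to_grasp)
E
```

```text
{'fx': 519.4034932027206, 'fy': 519.4034932027206, 'cx': 313.8147410733515, 'cy': 234.25174556188537, 'world_to_cam': array([[ 0.25130903,  0.96780722, -0.01389119, -0.15122911],
       [-0.76367146,  0.20707833,  0.61149363,  0.33834057],
       [ 0.59468451, -0.14306556,  0.79112741, -1.80196266],
       [ 0.        ,  0.        ,  0.        ,  1.        ]]), 'shot': 1}
pin_mid [(0.44, [377.0, 231.0], 135)]
lid_axis [(0.73, [477.0, 266.0], 2486), (0.72, [147.0, 209.0], 932), (0.66, [295.0, 252.0], 1252)]
tray [(0.87, [275.0, 287.0], 7137)]
keeper []
stub_mid []
brush_mid [(0.74, [375.0, 228.0], 130), (0.63, [402.0, 230.0], 130)]
rest [(0.86, [395.0, 226.0], 1267)]
vial [(0.66, [262.0, 316.0], 170)]
eraser [(0.56, [236.0, 263.0], 142)]
{'fx': 553.7906548313705, 'fy': 553.7906548313705, 'cx': 321.9776666994373, 'cy': 235.23229320493675, 'world_to_cam': array([[-0.0120163 , -0.99978846, -0.01669267,  0.04538563],
       [ 0.9891813 , -0.01432641,  0.14599694, -0.51339933],
       [-0.1462052 , -0.01475773,  0.9891442 , -1.25307546],
       [ 0.        ,  0.        ,  0.        ,  1.  
[... 694 characters left out ...]
.0, 'q': array([ 9.59509890e-01,  5.27464128e-01,  1.43267364e+00, -4.55301273e-05,
        1.18140729e+00, -1.78519772e-01]), 'joint_velocities': array([ 5.77078042e-04,  1.44532332e-04, -2.73709010e-05,  7.53281583e-05,
        3.65290769e-04,  8.88053438e-04]), 'joint_torque': array([-6.93951242e-04, -4.40022719e+01, -1.76989746e+01,  6.35098969e-02,
        5.03506267e-02, -3.31636636e-05]), 'position': array([0.26210503, 0.56737327, 0.22257887]), 'tool_rot': array([2.14690266e-01, 9.76682184e-01, 1.38662657e-05, 2.85966932e-05]), 'ft_force': array([ 0.47024241,  0.42484484, -0.3800862 ]), 'moment': array([-0.01848588,  0.01451452,  0.02755447]), 'grip_width': 0.08733902631977626} 0.0187
```

View pics/scene0.png

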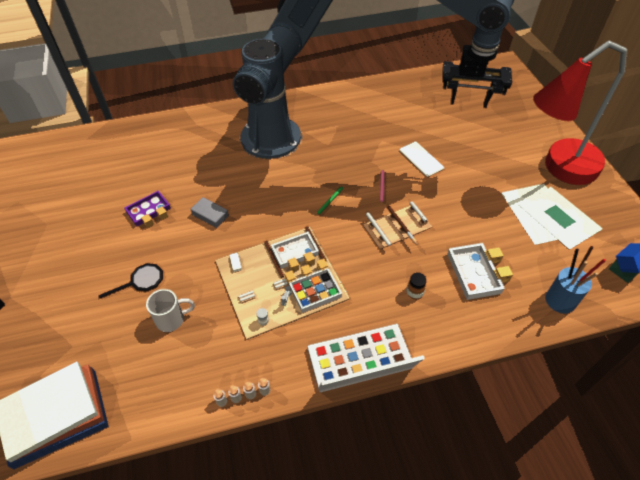

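View pics/top0.png

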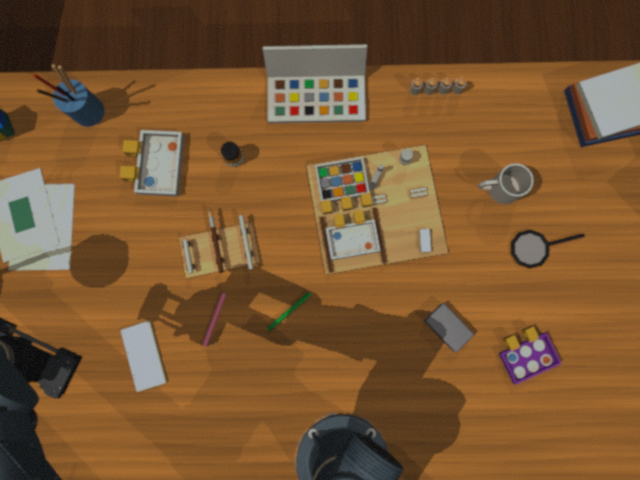

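Run:
```python
import cv2
a=cv2.imread('pics/top0.png');
cv2.imwrite('pics/top0c.png',cv2.resize(a[100:300,290:490],(800,800),interpolation=cv2.INTER_CUBIC)[:600])
cv2.imwrite('pics/top0d.png',cv2.resize(a[200:340,150:310],(800,700),interpolation=cv2.INTER_CUBIC)[:600])
```

```text
(no output)
```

View pics/top0c.png

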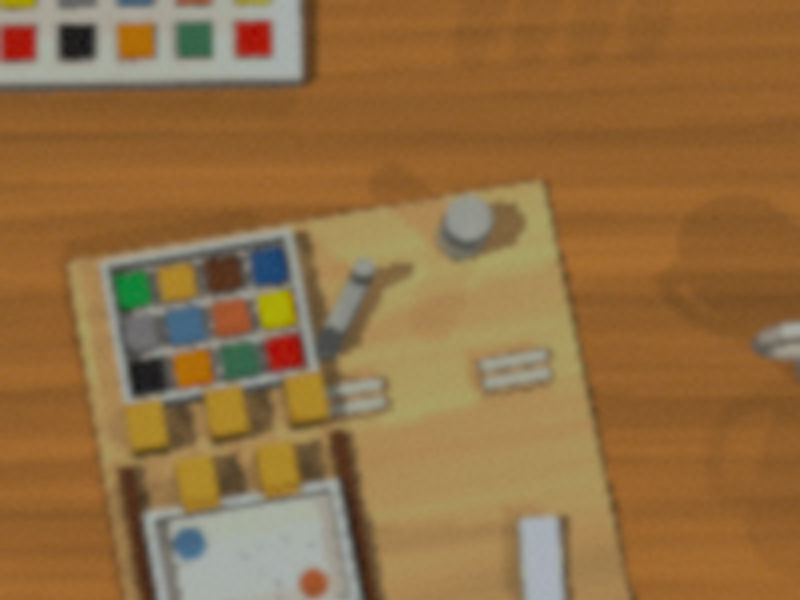

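View pics/top0d.png

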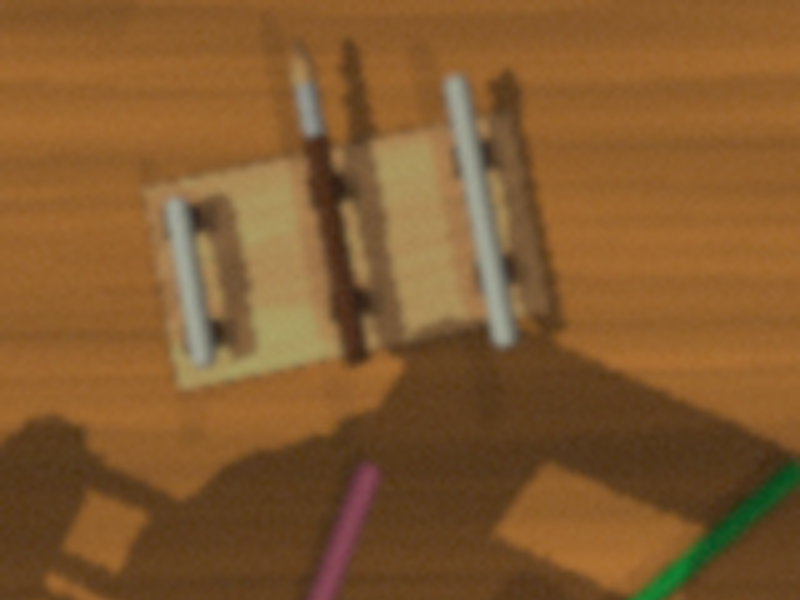

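```bash
cat >> h.py <<'E'
def yellow(c,box,lo=(15,150,110),hi=(32,255,255),amin=15):
    hsv=cv2.cvtColor(c['img'],cv2.COLOR_RGB2HSV);m=cv2.inRange(hsv,lo,hi)
    k=np.zeros_like(m);x0,y0,x1,y1=box;k[y0:y1,x0:x1]=m[y0:y1,x0:x1]
    n,l,s,ce=cv2.connectedComponentsWithStats(k)
    return [(s[i,4],np.round(ce[i],1).tolist(),s[i,:4].tolist()) for i in range(1,n) if s[i,4]>=amin]
E
python3 - <<'E'
from h import *
c=cams.camera('top')
for r in yellow(c,(310,180,390,235)):print(r)
print('cam',ray(c,(0,0))[0])
s=cams.camera('scene')
for r in yellow(s,(260,230,345,310)):print(r)
a=s['img'][220:340,210:370,::-1];cv2.imwrite('pics/sc1.png',cv2.resize(a,(800,600),interpolation=cv2.INTER_CUBIC))
# top-face clicks
def C(p): return (290+p[0]/4-.375,100+p[1]/4-.375)
for p in [(147,426),(226,413),(306,398),(197,483),(278,468)]: print(np.round(atz(c,C(p),.036),4))
for p in [(341,387),(382,380),(345,411),(386,403),(480,360),(549,351),(483,386),(551,378)]: print('rod',np.round(atz(c,C(p),.0187),4))
for p in [(104,262),(295,232),(131,403)]:print('tray',np.round(atz(c,C(p),.030),4))
E
```

```text
(np.int32(65), [337.7, 191.6], [333, 188, 10, 8])
(np.int32(198), [312.3, 218.3], [310, 190, 9, 45])
(np.int32(117), [365.9, 199.4], [361, 193, 11, 13])
(np.int32(118), [346.2, 202.9], [341, 197, 12, 13])
(np.int32(114), [326.2, 206.4], [321, 201, 12, 12])
(np.int32(129), [358.9, 216.4], [354, 210, 11, 14])
(np.int32(126), [338.9, 219.9], [334, 214, 11, 13])
cam [0.32518423 0.01952831 1.31518466]
(np.int32(70), [309.0, 257.5], [305, 253, 10, 10])
(np.int32(73), [293.2, 263.3], [289, 259, 10, 10])
(np.int32(78), [321.8, 263.7], [318, 258, 10, 11])
(np.int32(84), [305.7, 269.4], [301, 264, 11, 11])
(np.int32(81), [289.6, 275.3], [285, 270, 10, 12])
(np.int32(32), [316.3, 279.7], [313, 277, 8, 6])
(np.int32(58), [300.9, 294.7], [297, 291, 9, 9])
(np.int32(30), [323.1, 294.6], [320, 292, 8, 6])
[0.5833 0.0274 0.036 ]
[ 0.5904 -0.0192  0.036 ]
[ 0.5987 -0.0664  0.036 ]
[ 0.5489 -0.0014  0.036 ]
[ 0.5571 -0.049   0.036 ]
rod [ 0.6088 -0.0886  0.0187]
rod [ 0.6126 -0.1131  0.0187]
rod [ 0.5941 -0.0906  0.0187]
rod [ 0.5986 -0.1151  0.0187]
rod [ 0.6239 -0.1719  0.0187]
rod [ 0.6288 -0.2132  0.0187]
rod [ 0.608  -0.1731  0.0187]
rod [ 0.6123 -0.2137  0.0187]
tray [0.6848 0.0519 0.03  ]
tray [ 0.7014 -0.0626  0.03  ]
tray [0.5986 0.0368 0.03  ]
```

View pics/sc1.png

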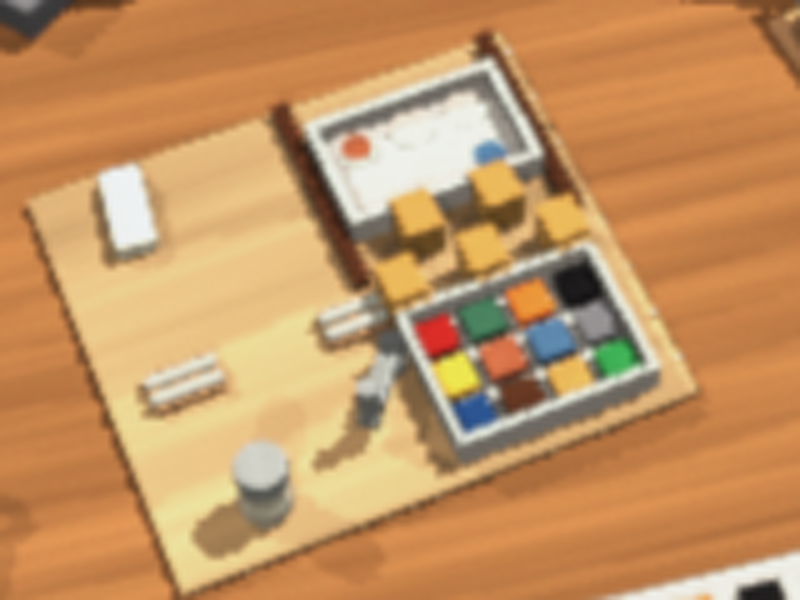

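Run:
```python
from h import *
from scipy.optimize import least_squares
c=cams.camera('top');s=cams.camera('scene')
T=lambda p:(290+p[0]/4-.375,100+p[1]/4-.375); S=lambda p:(210+p[0]/5-.4,220+p[1]/5-.4)
F=[]
for p,l in [((147,426),(0,48,13)),((226,413),(0,0,13)),((306,398),(0,-48,13)),
 ((480,360),(5.5,-155,-4.3)),((549,351),(5.5,-195,-4.3)),((483,386),(-5.5,-155,-4.3)),((551,378),(-5.5,-195,-4.3)),((382,380),(5.5,-95,-4.3)),((386,403),(-5.5,-95,-4.3)),
 ((104,262),(105,58,7)),((295,232),(105,-58,7)),((131,403),(15,58,7))]: F.append((c,T(p),l))
for p,l in [((405,275),(0,-48,13)),((483,245),(0,0,13)),((563,217),(0,48,13)),((462,440),(105,-58,7)),((655,372),(105,58,7)),((592,248),(15,58,7)),((403,318),(15,-58,7)),
 ((148,384),(-5.5,-195,-4.3)),((150,405),(5.5,-195,-4.3)),((225,378),(5.5,-155,-4.3)),((213,360),(-5.5,-155,-4.3))]: F.append((s,S(p),l))
def W(q,l):
    l=np.array(l)/1000.;C,Sn=np.cos(q[2]),np.sin(q[2]);return np.array([q[0]+C*l[0]-Sn*l[1],q[1]+Sn*l[0]+C*l[1],.023+l[2]])
for nm,sel in(('both',(c,s)),('top',(c,)),('sc',(s,))):
    G=[f for f in F if any(f[0] is x for x in sel)]
    r=least_squares(lambda q:np.concatenate([proj(f[0],W(q,f[2]))-f[1] for f in G]),[.59,-.02,.16],loss='soft_l1')
    print(nm,np.round(r.x,4)); print(np.round(r.fun.reshape(-1,2),1).tolist())
# pin ends, top crop scale5 origin 150,200
D=lambda p:(150+p[0]/5-.4,200+p[1]/5-.4)
for p in[(456,78),(503,345)]:print('pin',atz(c,D(p),.028+.003))
for n in ['pin_mid','stub_mid','brush_mid']:
  for cc,z in((c,.03),(s,.03)):
    for r in nets.outline_of(cc,n): print(n,cc['shot'],round(r['conf'],2),r['pixel'],np.round(atz(cc,r['pixel'],z),4))
a=s['img'][190:270,350:450,::-1];cv2.imwrite('pics/sc2.png',cv2.resize(a,(750,600),interpolation=cv2.INTER_CUBIC))
```

```text
both [ 0.5916 -0.0196  0.1583]
[[-0.2, -0.3], [0.2, -0.5], [0.2, -0.2], [-0.0, 1.0], [-0.8, 0.4], [0.1, -1.1], [-0.4, -1.9], [-0.2, 0.3], [-0.4, -1.1], [-1.0, -0.5], [-1.0, -1.2], [-1.4, 0.5], [-1.1, 0.7], [-0.4, 0.6], [-0.4, 0.3], [-0.9, 1.2], [0.8, -0.9], [-0.6, -1.8], [-2.0, -1.2], [-1.1, -0.3], [-0.2, -1.2], [-1.0, -1.1], [0.0, -0.7]]
top [ 0.5909 -0.0203  0.152 ]
[[0.1, -0.1], [0.5, -0.2], [0.6, 0.2], [0.4, 1.7], [-0.4, 1.2], [0.5, -0.4], [0.0, -1.1], [0.1, 0.8], [-0.1, -0.5], [-0.5, -0.5], [-0.4, -0.9], [-1.1, 0.7]]
sc [ 0.5932 -0.0183  0.1628]
[[-0.5, 1.1], [0.1, 1.0], [0.1, 0.6], [-0.0, 1.6], [1.6, -0.7], [-0.1, -1.5], [-1.3, -0.8], [-0.4, 0.3], [0.5, -0.6], [-0.4, -0.6], [0.7, -0.2]]
pin [0.56561921 0.22992749 0.031     ]
pin [0.43887962 0.20678917 0.031     ]
pin_mid 5 0.7 [213.4, 316.6] [0.3293 0.2911 0.03  ]
pin_mid 5 0.62 [289.7, 312.3] [0.337  0.1151 0.03  ]
pin_mid 5 0.57 [245.9, 243.7] [0.4977 0.2175 0.03  ]
pin_mid 6 0.68 [376.2, 229.5] [0.5066 0.2122 0.03  ]
pin_mid 6 0.58 [381.9, 187.0] [0.3522 0.2832 0.03  ]
stub_mid 5 0.44 [188.8, 257.6] [0.4667 0.3512 0.03  ]
stub_mid 6 0.58 [421.2, 211.9] [0.4783 0.3627 0.03  ]
brush_mid 5 0.68 [212.2, 238.4] [0.5114 0.297  0.03  ]
brush_mid 6 0.45 [399.2, 222.0] [0.4976 0.2862 0.03  ]
```

View pics/sc2.png

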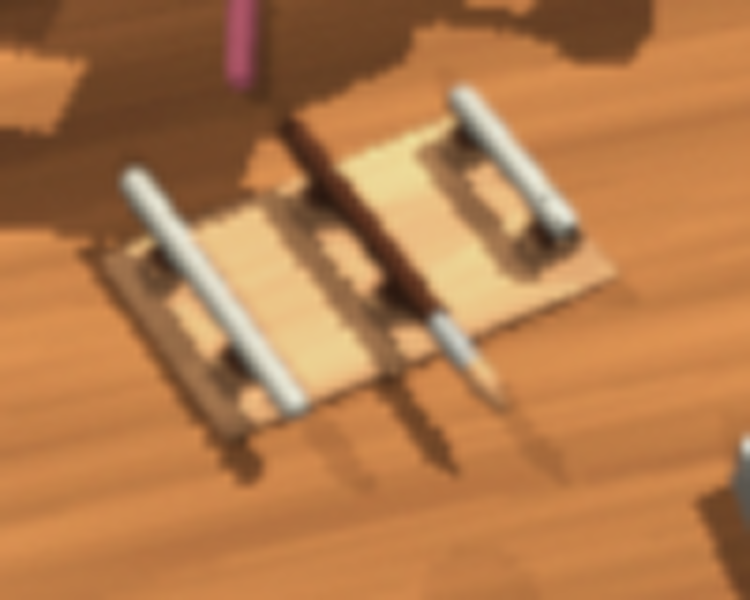

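```bash
cat >> h.py <<'E'
H=np.array([.5916,-.0196]);YAW=.158
XH=np.array([np.cos(YAW),np.sin(YAW)]);YH=np.array([-XH[1],XH[0]])
def L(hx,hy): return H+(hx*XH+hy*YH)/1000
def loc(p): d=(np.array(p)[:2]-H)*1000; return np.array([d@XH,d@YH])
from scipy.spatial.transform import Rotation as R_
def state():
    o=robot.get_obs();R=R_.from_quat(o['tool_rot']).as_matrix();return o,R
def plan(tx,ty,tz,ty_yaw=None,step=45,n=None,smax=.14):
    """rows to world pos, tool y yaw"""
    o,R=state();p=o['position'].copy();t=np.array([tx,ty,tz])
    yaw=np.arctan2(R[1,1],R[0,1]);dy=0 if ty_yaw is None else ty_yaw-yaw
    n=n or int(max(np.ceil(np.linalg.norm(t-p)*1000/step),np.ceil(abs(dy)/smax),1))
    rows=[]
    for i in range(n):
        d=(t-p)/n*1000; l=R.T@d
        rows.append({"x":round(l[0],1),"y":round(l[1],1),"z":round(l[2],1),"spin":round(-dy/n,3)})
        R=R@R_.from_rotvec([0,0,-dy/n]).as_matrix()
    import json
    for i in range(0,n,8): print(json.dumps(rows[i:i+8]))
def st():
    o,R=state();print('t',round(o['time'],2),'p',np.round(o['position'],4),'yaw',round(np.arctan2(R[1,1],R[0,1]),3),'loc',np.round(loc(o['position']),1),'tilt',np.round(R[:2,2],4),'q',np.round(o['q'],2),'F',np.round(o['ft_force'],1),'g',round(o['grip_width'],4))
E
python3 - <<'E'
from h import *
st();p=L(-160,0);plan(p[0],p[1],.10,1.729)
E
```

```text
t 1.5 p [0.2621 0.5674 0.2225] yaw 1.138 loc [-233.1  631.5] tilt [-0. -0.] q [ 0.96  0.53  1.43 -0.    1.18 -0.18] F [ 0.1 -0.  -1. ] g 0.087
[{"x": -27.5, "y": -32.3, "z": 8.2, "spin": -0.039}, {"x": -26.2, "y": -33.3, "z": 8.2, "spin": -0.039}, {"x": -24.9, "y": -34.3, "z": 8.2, "spin": -0.039}, {"x": -23.5, "y": -35.3, "z": 8.2, "spin": -0.039}, {"x": -22.1, "y": -36.2, "z": 8.2, "spin": -0.039}, {"x": -20.7, "y": -37.0, "z": 8.2, "spin": -0.039}, {"x": -19.2, "y": -37.8, "z": 8.2, "spin": -0.039}, {"x": -17.7, "y": -38.5, "z": 8.2, "spin": -0.039}]
[{"x": -16.1, "y": -39.2, "z": 8.2, "spin": -0.039}, {"x": -14.6, "y": -39.8, "z": 8.2, "spin": -0.039}, {"x": -13.0, "y": -40.3, "z": 8.2, "spin": -0.039}, {"x": -11.4, "y": -40.8, "z": 8.2, "spin": -0.039}, {"x": -9.8, "y": -41.2, "z": 8.2, "spin": -0.039}, {"x": -8.2, "y": -41.6, "z": 8.2, "spin": -0.039}, {"x": -6.5, "y": -41.9, "z": 8.2, "spin": -0.039}]
```

play_rows(
  commands=[
    {"x": -27, "y": -32, "z": 8, "spin": -0.04},
    {"x": -26, "y": -33, "z": 8, "spin": -0.04},
    {"x": -25, "y": -34, "z": 8, "spin": -0.04},
    {"x": -23, "y": -35, "z": 8, "spin": -0.04},
    {"x": -22, "y": -36, "z": 8, "spin": -0.04},
    {"x": -21, "y": -37, "z": 8, "spin": -0.04},
    {"x": -19, "y": -38, "z": 8, "spin": -0.04},
    {"x": -18, "y": -38, "z": 8, "spin": -0.04},
  ],
  grip=0,
  newtons=30,
)

```text
time: 2.3
position: [0.3616, 0.2415, 0.1577]
tool_rot: [0.044, 0.999, 0.006, 0.005]
ft_force: [1.1, 0.7, 0.6]
grip_width: 0.031
```

Run:
```python
from h import *
st();p=L(-160,0);plan(p[0],p[1],.10,1.729)
```

```text
t 2.3 p [0.3616 0.2415 0.1577] yaw 1.483 loc [-186.1  294.1] tilt [0.0114 0.0112] q [ 0.33  0.38  1.97  0.01  0.77 -1.16] F [1.1 0.7 0.6] g 0.031
[{"x": -13.8, "y": -39.9, "z": 7.9, "spin": -0.035}, {"x": -12.3, "y": -40.4, "z": 7.9, "spin": -0.035}, {"x": -10.9, "y": -40.8, "z": 7.9, "spin": -0.035}, {"x": -9.5, "y": -41.2, "z": 7.9, "spin": -0.035}, {"x": -8.0, "y": -41.5, "z": 7.9, "spin": -0.035}, {"x": -6.6, "y": -41.7, "z": 7.9, "spin": -0.035}, {"x": -5.1, "y": -41.9, "z": 7.9, "spin": -0.035}]
```

play_rows(
  commands=[
    {"x": -14, "y": -40, "z": 8, "spin": -0.035},
    {"x": -12, "y": -40, "z": 8, "spin": -0.035},
    {"x": -11, "y": -41, "z": 8, "spin": -0.035},
    {"x": -9, "y": -41, "z": 8, "spin": -0.035},
    {"x": -8, "y": -41, "z": 8, "spin": -0.035},
    {"x": -6, "y": -41, "z": 8, "spin": -0.035},
    {"x": -5, "y": -42, "z": 8, "spin": -0.035},
    {"x": 0, "y": 0, "z": 0, "spin": 0},
  ],
)

```text
time: 3.1
position: [0.4434, -0.0609, 0.0992]
tool_rot: [-0.081, 0.997, 0.003, 0.014]
ft_force: [1.3, 0.7, 0.3]
grip_width: 0.0002
```

Run:
```python
from h import *
st();p=L(-160,0);plan(p[0],p[1],.0145,1.729,step=25)
```

```text
t 3.1 p [ 0.4434 -0.0609  0.0992] yaw 1.733 loc [-152.9  -17.5] tilt [0.0268 0.0081] q [-0.4   0.51  2.    0.03  0.61 -2.16] F [1.3 0.7 0.3] g 0.0002
[{"x": 2.3, "y": 4.3, "z": 21.1, "spin": 0.001}, {"x": 2.4, "y": 4.3, "z": 21.1, "spin": 0.001}, {"x": 2.4, "y": 4.3, "z": 21.1, "spin": 0.001}, {"x": 2.4, "y": 4.3, "z": 21.1, "spin": 0.001}]
```

play_rows(
  commands=[
    {"x": 0, "y": 4, "z": 20, "spin": 0},
    {"x": 1, "y": 4, "z": 20, "spin": 0},
    {"x": 1, "y": 4, "z": 20, "spin": 0},
    {"x": 1, "y": 4, "z": 10, "spin": 0},
    {"x": 0, "y": 0, "z": 0, "spin": 0},
  ],
)

```text
time: 3.6
position: [0.4425, -0.0464, 0.0281]
tool_rot: [-0.078, 0.997, 0.002, 0.016]
ft_force: [-0.3, -0.7, 0.5]
grip_width: 0.0005
```

Run:
```python
from h import *
st();p=L(-160,0);plan(p[0],p[1],.0145,1.729,step=25)
```

```text
t 3.6 p [ 0.4425 -0.0464  0.0281] yaw 1.726 loc [-151.5   -3. ] tilt [0.0319 0.0062] q [-0.37  0.66  2.05  0.04  0.4  -2.14] F [-0.3 -0.7  0.5] g 0.0005
[{"x": 9.0, "y": 2.9, "z": 13.4, "spin": -0.003}]
```

play_rows(
  commands=[
    {"x": 0, "y": 3, "z": 13, "spin": 0},
    {"x": -8, "y": 0, "z": 0, "spin": 0},
    {"x": -10, "y": 0, "z": 0, "spin": 0},
    {"x": -10, "y": 0, "z": 0, "spin": 0},
    {"x": -10, "y": 0, "z": 0, "spin": 0},
    {"x": -7, "y": 0, "z": 0, "spin": 0},
  ],
)

```text
time: 4.2
position: [0.4915, -0.0349, 0.0199]
tool_rot: [-0.078, 0.997, 0.001, 0.018]
ft_force: [-0.6, -0.0, -0.9]
grip_width: 0.0004
```

Run:
```python
from h import *
st()
c=cams.camera('top')
for r in yellow(c,(315,195,390,235),amin=40):print(r, np.round(loc(atz(c,r[1],.036)),1))
a=c['img'][140:290,300:460,::-1];cv2.imwrite('pics/t2.png',cv2.resize(a,(640,600),interpolation=cv2.INTER_CUBIC))
st()
```

```text
t 4.2 p [ 0.4915 -0.0349  0.0199] yaw 1.728 loc [-101.2    0.6] tilt [0.0347 0.0054] q [-0.31  0.7   1.93  0.03  0.47 -2.07] F [-0.6 -0.  -0.9] g 0.0004
(np.int32(179), [360.7, 199.3], [344, 195, 28, 10]) [  1.4 -34.7]
t 4.25 p [ 0.4916 -0.0349  0.0198] yaw 1.729 loc [-101.2    0.7] tilt [0.0339 0.0054] q [-0.31  0.7   1.93  0.03  0.48 -2.07] F [ 1.  -0.5  0. ] g 0.0004
```

View pics/t2.png

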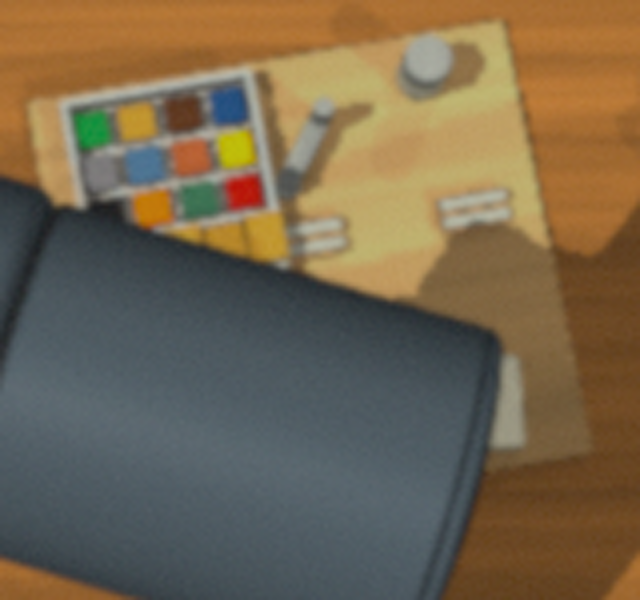

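play_rows(
  commands=[
    {"x": -4, "y": 0, "z": 1},
    {"x": -4, "y": 0, "z": 1},
    {"x": 0, "y": 0, "z": 0},
  ],
)

```text
invalid input
```

Run:
```python
from h import *
st()
```

```text
t 4.25 p [ 0.4916 -0.0349  0.0198] yaw 1.729 loc [-101.2    0.7] tilt [0.0339 0.0054] q [-0.31  0.7   1.93  0.03  0.48 -2.07] F [ 1.  -0.5  0. ] g 0.0004
```

play_rows(
  commands=[
    {"x": -4, "y": 0, "z": 1, "spin": 0},
    {"x": -4, "y": 0, "z": 1, "spin": 0},
    {"x": 0, "y": 0, "z": 0, "spin": 0},
  ],
)

```text
time: 4.55
position: [0.4911, -0.0329, 0.0183]
tool_rot: [-0.081, 0.997, 0.003, 0.008]
ft_force: [0.7, -0.4, 0.0]
grip_width: 0.0005
```

Run:
```python
from h import *
st()
```

```text
t 4.55 p [ 0.4911 -0.0329  0.0183] yaw 1.732 loc [-101.4    2.6] tilt [0.0151 0.0077] q [-0.3   0.71  1.92  0.02  0.5  -2.06] F [ 0.7 -0.4  0. ] g 0.0005
```

play_rows(
  commands=[
    {"x": -5, "y": -1, "z": 0, "spin": 0},
  ],
)

```text
time: 4.65
position: [0.4918, -0.0327, 0.0182]
tool_rot: [-0.081, 0.997, 0.004, 0.003]
ft_force: [-14.0, -7.6, 10.2]
grip_width: 0.0006
```

Run:
```python
from h import *
st()
```

```text
t 4.65 p [ 0.4918 -0.0327  0.0182] yaw 1.734 loc [-100.6    2.8] tilt [0.0057 0.0092] q [-0.3   0.71  1.91  0.02  0.52 -2.05] F [-14.   -7.6  10.2] g 0.0006
```

play_rows(
  commands=[
    {"x": 8, "y": 0, "z": 0, "spin": 0},
    {"x": 8, "y": 0, "z": -10, "spin": 0},
    {"x": 0, "y": 10, "z": -35, "spin": 0},
    {"x": 0, "y": 35, "z": -35, "spin": 0},
    {"x": 0, "y": 42, "z": 0, "spin": 0},
    {"x": 0, "y": 42, "z": 0, "spin": 0},
  ],
  grip=0.42,
)

```text
time: 5.25
position: [0.4613, 0.0893, 0.1047]
tool_rot: [-0.075, 0.997, 0.003, 0.011]
ft_force: [0.5, 0.3, 0.4]
grip_width: 0.0348
```

Run:
```python
from h import *
st();plan(.5022,.2184,.09,1.751,step=42)
s=cams.camera('scene')
for p in [(135,180),(293,402)]: 
    print(atz(s,(350+p[0]/7.5-.4,190+p[1]/7.5-.4),.028))
```

```text
t 5.25 p [0.4613 0.0893 0.1047] yaw 1.721 loc [-111.6  128. ] tilt [0.0222 0.0085] q [-0.05  0.52  1.94  0.02  0.66 -1.79] F [0.5 0.3 0.4] g 0.0348
[{"x": -14.8, "y": 30.4, "z": 4.2, "spin": -0.008}, {"x": -15.1, "y": 30.3, "z": 4.2, "spin": -0.008}, {"x": -15.3, "y": 30.1, "z": 4.2, "spin": -0.008}, {"x": -15.5, "y": 30.0, "z": 4.2, "spin": -0.008}]
[0.44121489 0.20762953 0.028     ]
[0.5614908  0.23108471 0.028     ]
```

play_rows(
  commands=[
    {"x": -15, "y": 30, "z": 4, "spin": -0.008},
    {"x": -15, "y": 30, "z": 4, "spin": -0.008},
    {"x": -15, "y": 30, "z": 3, "spin": -0.008},
    {"x": -10, "y": 30, "z": 2, "spin": -0.008},
    {"x": 0, "y": 0, "z": 0, "spin": 0},
  ],
)

```text
time: 5.8
position: [0.4971, 0.2301, 0.0988]
tool_rot: [-0.095, 0.995, 0.006, 0.018]
ft_force: [0.1, -0.5, 0.0]
grip_width: 0.0371
```

Run:
```python
from h import *
st();plan(.502,.219,.016,1.755,step=25)
c=cams.camera('top')
a=c['img'][140:290,300:460,::-1];cv2.imwrite('pics/t3.png',cv2.resize(a,(640,600),interpolation=cv2.INTER_CUBIC))
for r in yellow(c,(315,195,390,235),amin=40):print(r, np.round(loc(atz(c,r[1],.036)),1))
```

```text
t 5.8 p [0.4971 0.2301 0.0988] yaw 1.761 loc [-54.  261.5] tilt [0.0343 0.0156] q [ 0.23  0.59  1.76  0.01  0.75 -1.54] F [ 0.1 -0.5  0. ] g 0.0371
[{"x": 0.1, "y": -3.1, "z": 20.7, "spin": 0.001}, {"x": 0.1, "y": -3.1, "z": 20.7, "spin": 0.001}, {"x": 0.1, "y": -3.1, "z": 20.7, "spin": 0.001}, {"x": 0.1, "y": -3.1, "z": 20.7, "spin": 0.001}]
(np.int32(517), [345.5, 203.0], [321, 195, 50, 17]) [-1.1  2.1]
```

View pics/t3.png

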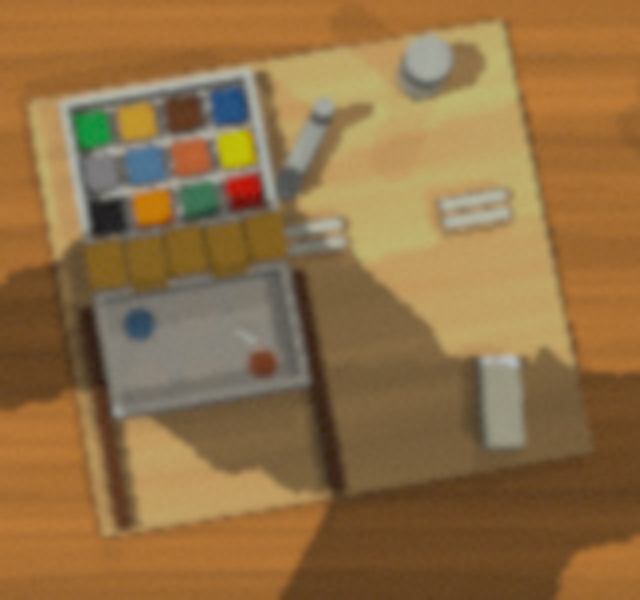

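Run:
```python
from h import *
c=cams.camera('top')
a=c['img'][192:217,315:375,::-1];b=cv2.convertScaleAbs(a,alpha=1.7);cv2.imwrite('pics/t4.png',cv2.resize(b,(780,325),interpolation=cv2.INTER_CUBIC))
s=cams.camera('scene')
a=s['img'][240:300,270:350,::-1];cv2.imwrite('pics/s4.png',cv2.resize(a,(800,600),interpolation=cv2.INTER_CUBIC))
```

```text
(no output)
```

View pics/t4.png

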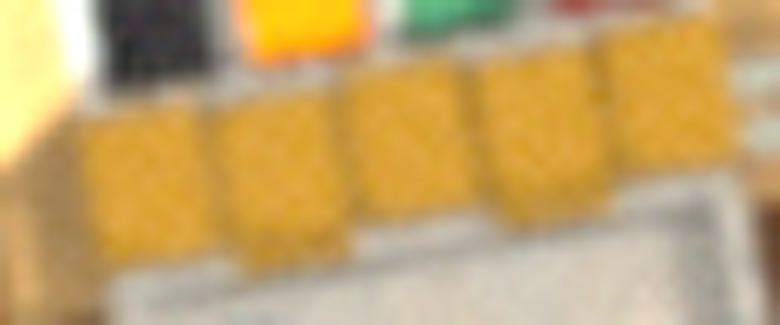

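View pics/s4.png

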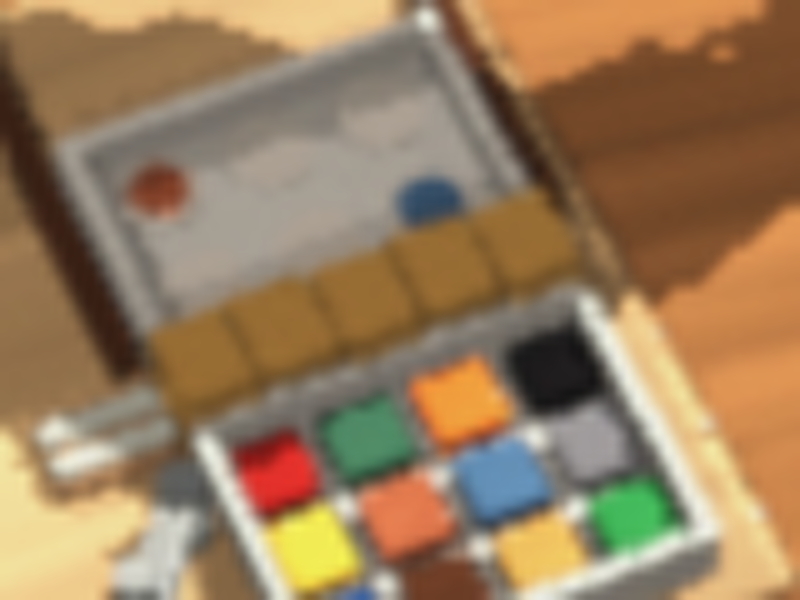

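Run:
```python
from h import *
c=cams.camera('top')
a=c['img'][195:250,315:385,::-1];b=cv2.convertScaleAbs(a,alpha=1.5);b=cv2.resize(b,(763,600),interpolation=cv2.INTER_CUBIC)
k=763/70
def dr(l,z,col):
    P=[((proj(c,[*L(*p),z])-[315,195]+.5)*k).astype(int) for p in l]
    cv2.polylines(b,[np.array(P)],True,col,1)
for y in(-48,0,48): dr([(-13,y-11),(13,y-11),(13,y+11),(-13,y+11)],.036,(255,0,0))
for y in(-24,24): dr([(-13,y-11),(13,y-11),(13,y+11),(-13,y+11)],.036,(0,255,0))
dr([(-88,-58),(-13,-58),(-13,58),(-88,58)],.028,(0,0,255))
dr([(15,-58),(105,-58),(105,58),(15,58)],.030,(255,0,255))
cv2.imwrite('pics/t5.png',b)
```

```text
(no output)
```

View pics/t5.png

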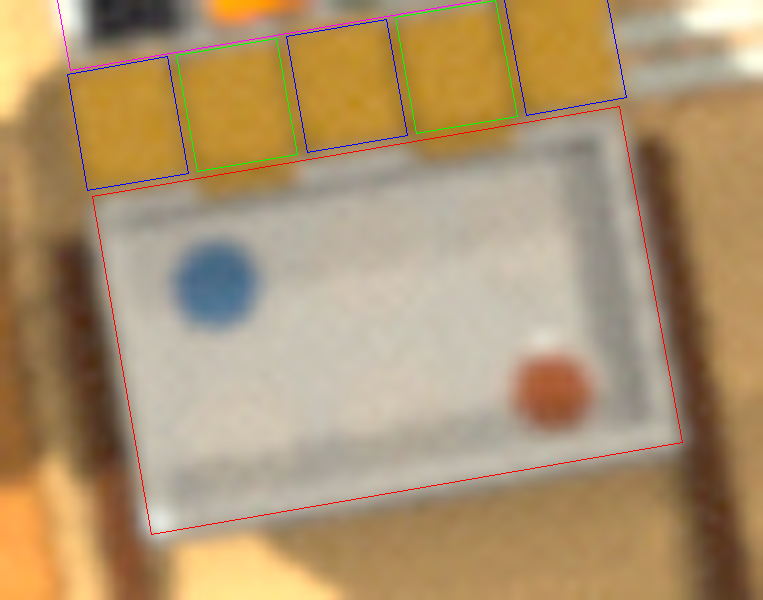

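play_rows(
  commands=[
    {"x": 0, "y": -4, "z": 20, "spin": 0},
    {"x": 0, "y": -3, "z": 20, "spin": 0},
    {"x": 0, "y": -3, "z": 15, "spin": 0},
    {"x": 0, "y": 0, "z": 0, "spin": 0},
  ],
)

```text
time: 6.4
position: [0.4994, 0.2113, 0.0435]
tool_rot: [-0.089, 0.996, 0.005, 0.016]
ft_force: [0.2, 0.8, -0.4]
grip_width: 0.0369
```

Run:
```python
from h import *
st();plan(.502,.219,.016,1.755,step=15)
c=cams.camera('top');s=cams.camera('scene')
a=c['img'][200:300,190:290,::-1];b=cv2.resize(a,(400,400),interpolation=cv2.INTER_CUBIC)
a=s['img'][180:260,340:440,::-1];b2=cv2.resize(a,(400,320),interpolation=cv2.INTER_CUBIC)
cv2.imwrite('pics/g1.png',np.hstack([b,np.vstack([b2,np.zeros((80,400,3),np.uint8)])]))
```

```text
t 6.4 p [0.4994 0.2113 0.0435] yaw 1.749 loc [-54.7 242.5] tilt [0.0318 0.0131] q [ 0.19  0.69  1.8   0.01  0.62 -1.57] F [ 0.2  0.8 -0.4] g 0.0369
[{"x": -1.5, "y": 3.5, "z": 13.8, "spin": -0.003}, {"x": -1.5, "y": 3.5, "z": 13.8, "spin": -0.003}]
```

View pics/g1.png

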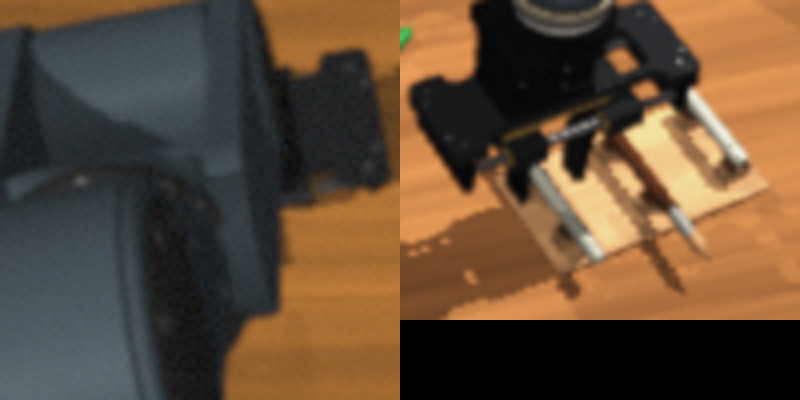

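play_rows(
  commands=[
    {"x": -1, "y": 6, "z": 3, "spin": 0},
    {"x": -1, "y": 1, "z": 12, "spin": 0},
    {"x": -1, "y": 0, "z": 12, "spin": 0},
    {"x": 0, "y": 0, "z": 0, "spin": 0},
  ],
)

```text
time: 6.9
position: [0.5053, 0.2206, 0.0189]
tool_rot: [-0.089, 0.996, 0.006, 0.021]
ft_force: [-0.4, 0.3, 0.6]
grip_width: 0.0368
```

Run:
```python
from h import *
st();plan(.502,.219,.016,1.755,step=15)
```

```text
t 6.9 p [0.5053 0.2206 0.0189] yaw 1.749 loc [-47.4 250.8] tilt [0.0404 0.015 ] q [ 0.21  0.74  1.79  0.01  0.57 -1.55] F [-0.4  0.3  0.6] g 0.0368
[{"x": 3.7, "y": -1.0, "z": 2.7, "spin": -0.006}]
```

play_rows(
  commands=[
    {"x": 3, "y": -1, "z": 3, "spin": -0.005},
    {"x": 0, "y": 0, "z": 0, "spin": 0},
  ],
)

```text
time: 7.1
position: [0.502, 0.2192, 0.0148]
tool_rot: [-0.092, 0.996, 0.006, 0.02]
ft_force: [-0.4, 0.7, -0.1]
grip_width: 0.0365
```

play_rows(
  commands=[
    {"x": 0, "y": 0, "z": 0, "spin": 0},
    {"x": 0, "y": 0, "z": 0, "spin": 0},
    {"x": 0, "y": 0, "z": 0, "spin": 0},
    {"x": 0, "y": 0, "z": 0, "spin": 0},
  ],
  grip=0,
  newtons=20,
)

```text
time: 7.5
position: [0.5022, 0.2192, 0.0153]
tool_rot: [-0.092, 0.996, 0.006, 0.021]
ft_force: [0.1, -5.0, 2.8]
grip_width: 0.0126
```

Run:
```python
from h import *
st()
```

```text
t 7.5 p [0.5022 0.2192 0.0153] yaw 1.755 loc [-50.7 249.9] tilt [0.0399 0.0148] q [ 0.2   0.74  1.8   0.01  0.56 -1.56] F [ 0.1 -5.   2.8] g 0.0126
```

play_rows(
  commands=[
    {"x": 0, "y": 0, "z": -10, "spin": 0},
    {"x": 0, "y": 0, "z": -30, "spin": 0},
    {"x": 0, "y": 0, "z": -30, "spin": 0},
    {"x": 0, "y": 0, "z": -20, "spin": 0},
  ],
)

```text
time: 7.9
position: [0.4962, 0.2172, 0.1066]
tool_rot: [-0.092, 0.996, 0.005, 0.017]
ft_force: [0.2, 0.6, -0.4]
grip_width: 0.0108
```

Run:
```python
from h import *
st();p=L(0,-135);plan(p[0],p[1],.11,.158,step=25)
```

```text
t 7.9 p [0.4962 0.2172 0.1066] yaw 1.755 loc [-57.  248.9] tilt [0.0323 0.0134] q [ 0.2   0.57  1.77  0.01  0.76 -1.56] F [ 0.2  0.6 -0.4] g 0.0108
[{"x": -3.0, "y": -24.1, "z": -0.3, "spin": 0.1}, {"x": -5.3, "y": -23.7, "z": -0.3, "spin": 0.1}, {"x": -7.7, "y": -23.0, "z": -0.3, "spin": 0.1}, {"x": -9.9, "y": -22.1, "z": -0.3, "spin": 0.1}, {"x": -12.1, "y": -21.0, "z": -0.3, "spin": 0.1}, {"x": -14.1, "y": -19.7, "z": -0.3, "spin": 0.1}, {"x": -16.0, "y": -18.2, "z": -0.3, "spin": 0.1}, {"x": -17.7, "y": -16.5, "z": -0.3, "spin": 0.1}]
[{"x": -19.3, "y": -14.7, "z": -0.3, "spin": 0.1}, {"x": -20.7, "y": -12.7, "z": -0.3, "spin": 0.1}, {"x": -21.8, "y": -10.6, "z": -0.3, "spin": 0.1}, {"x": -22.8, "y": -8.3, "z": -0.3, "spin": 0.1}, {"x": -23.5, "y": -6.0, "z": -0.3, "spin": 0.1}, {"x": -24.0, "y": -3.7, "z": -0.3, "spin": 0.1}, {"x": -24.2, "y": -1.3, "z": -0.3, "spin": 0.1}, {"x": -24.2, "y": 1.2, "z": -0.3, "spin": 0.1}]
```

play_rows(
  commands=[
    {"x": -3, "y": -24, "z": 0, "spin": 0.1},
    {"x": -5, "y": -24, "z": 0, "spin": 0.1},
    {"x": -8, "y": -23, "z": 0, "spin": 0.1},
    {"x": -10, "y": -22, "z": 0, "spin": 0.1},
    {"x": -12, "y": -21, "z": 0, "spin": 0.1},
    {"x": -14, "y": -20, "z": 0, "spin": 0.1},
    {"x": -16, "y": -18, "z": 0, "spin": 0.1},
    {"x": -18, "y": -17, "z": 0, "spin": 0.1},
  ],
)

```text
time: 8.7
position: [0.5551, 0.0286, 0.1171]
tool_rot: [0.315, 0.949, 0.015, 0.019]
ft_force: [0.4, 0.9, -1.5]
grip_width: 0.0107
```

Run:
```python
from h import *
st();p=L(0,-135);plan(p[0],p[1],.11,.158,n=8)
```

```text
t 8.7 p [0.5551 0.0286 0.1171] yaw 0.929 loc [-28.4  53.4] tilt [0.0459 0.0166] q [-0.16  0.57  1.74  0.03  0.79 -1.11] F [ 0.4  0.9 -1.5] g 0.0107
[{"x": -19.3, "y": -13.9, "z": 0.8, "spin": 0.096}, {"x": -20.6, "y": -12.0, "z": 0.8, "spin": 0.096}, {"x": -21.6, "y": -9.9, "z": 0.8, "spin": 0.096}, {"x": -22.5, "y": -7.8, "z": 0.8, "spin": 0.096}, {"x": -23.1, "y": -5.6, "z": 0.8, "spin": 0.096}, {"x": -23.6, "y": -3.3, "z": 0.8, "spin": 0.096}, {"x": -23.8, "y": -1.1, "z": 0.8, "spin": 0.096}, {"x": -23.8, "y": 1.2, "z": 0.8, "spin": 0.096}]
```

play_rows(
  commands=[
    {"x": -19, "y": -14, "z": 1, "spin": 0.096},
    {"x": -20, "y": -12, "z": 1, "spin": 0.096},
    {"x": -21, "y": -10, "z": 1, "spin": 0.096},
    {"x": -22, "y": -8, "z": 1, "spin": 0.096},
    {"x": -23, "y": -6, "z": 1, "spin": 0.096},
    {"x": -23, "y": -3, "z": 1, "spin": 0.096},
    {"x": -23, "y": -1, "z": 1, "spin": 0.09},
    {"x": -20, "y": 1, "z": 1, "spin": 0.08},
  ],
)

```text
time: 9.5
position: [0.6077, -0.155, 0.1146]
tool_rot: [0.652, 0.757, 0.022, 0.013]
ft_force: [-0.1, 0.1, -0.7]
grip_width: 0.0113
```

play_rows(
  commands=[
    {"x": 0, "y": 0, "z": 0, "spin": 0},
  ],
)

```text
time: 9.6
position: [0.6088, -0.1578, 0.1154]
tool_rot: [0.654, 0.756, 0.023, 0.015]
ft_force: [0.4, 0.6, -1.5]
grip_width: 0.0113
```

Run:
```python
from h import *
st();p=L(0,-135);plan(p[0],p[1],.06,.158,step=20)
```

```text
t 9.6 p [ 0.6088 -0.1578  0.1154] yaw 0.146 loc [  -4.7 -139.2] tilt [0.052  0.0148] q [-0.45  0.65  1.55  0.05  0.9  -0.62] F [ 0.4  0.6 -1.5] g 0.0113
[{"x": 1.3, "y": 0.6, "z": 18.5, "spin": -0.004}, {"x": 1.3, "y": 0.6, "z": 18.5, "spin": -0.004}, {"x": 1.3, "y": 0.6, "z": 18.5, "spin": -0.004}]
```

play_rows(
  commands=[
    {"x": 1, "y": 1, "z": 20, "spin": -0.004},
    {"x": 1, "y": 1, "z": 20, "spin": -0.004},
    {"x": 1, "y": 1, "z": 18, "spin": -0.004},
    {"x": 0, "y": 0, "z": 10, "spin": 0},
    {"x": 0, "y": 0, "z": 0, "spin": 0},
  ],
)

```text
time: 10.1
position: [0.6137, -0.1498, 0.0491]
tool_rot: [0.646, 0.763, 0.023, 0.015]
ft_force: [0.1, -0.7, -0.6]
grip_width: 0.0114
```

Run:
```python
from h import *
st();p=L(0,-135);plan(p[0],p[1],.03,.158,step=20)
c=cams.camera('top');s=cams.camera('scene')
a=c['img'][150:250,330:470,::-1];b=cv2.resize(a,(560,400),interpolation=cv2.INTER_CUBIC)
a=s['img'][230:330,210:350,::-1];b2=cv2.resize(a,(800,571),interpolation=cv2.INTER_CUBIC)
cv2.imwrite('pics/p1t.png',b);cv2.imwrite('pics/p1s.png',b2)
```

```text
t 10.1 p [ 0.6137 -0.1498  0.0491] yaw 0.165 loc [   1.3 -132. ] tilt [0.0524 0.0166] q [-0.43  0.75  1.58  0.05  0.78 -0.64] F [ 0.1 -0.7 -0.6] g 0.0114
[{"x": -3.1, "y": -2.4, "z": 18.9, "spin": 0.007}]
```

View pics/p1s.png

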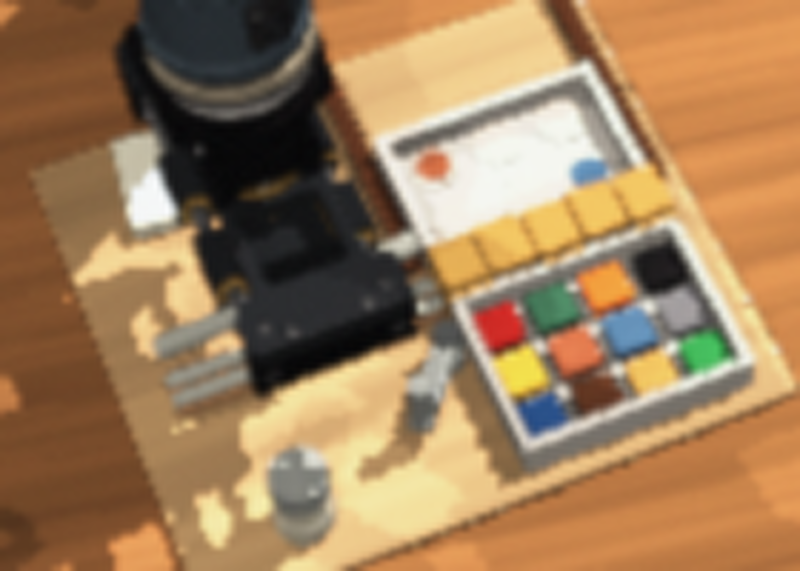

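View pics/p1t.png

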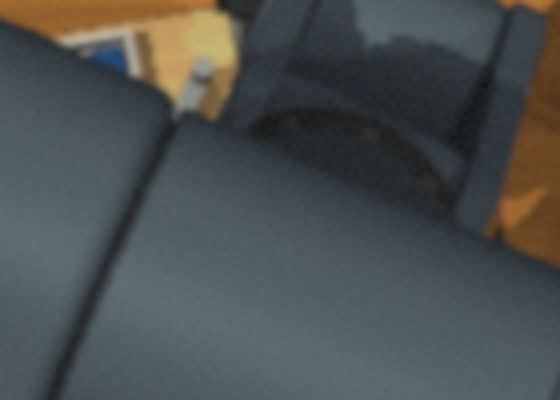

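Run:
```python
from h import *
s=cams.camera('scene')
o,R=state();g=o['position']-R[:,2]*.0127
print(loc(g),g)
for y in(-65,65):
    p=np.array([*(g[:2]+YH*y/1000),g[2]+.049*y/1000]);q=proj(s,p);print(y,q,((q-[210,230]+.5)*800/140))
```

```text
[   1.9267676  -133.41907551] [ 0.61449538 -0.15105404  0.06354539]
-65 [235.67416995 290.50072258] [149.56668546 348.57555758]
65 [282.00129837 272.07554453] [414.29313355 243.28882589]
```

play_rows(
  commands=[
    {"x": -1, "y": -2, "z": 15, "spin": 0.005},
    {"x": 0, "y": -1, "z": 12, "spin": 0},
    {"x": 0, "y": 0, "z": 0, "spin": 0},
  ],
)

```text
time: 10.55
position: [0.6152, -0.1527, 0.0241]
tool_rot: [0.648, 0.761, 0.024, 0.019]
ft_force: [-0.0, 0.2, -1.0]
grip_width: 0.0117
```

Run:
```python
from h import *
st();p=L(0,-135)
o,R=state();g=o['position']-R[:,2]*.0127
print(loc(g),g)
```

```text
t 10.55 p [ 0.6152 -0.1527  0.0241] yaw 0.159 loc [   2.4 -135.1] tilt [0.0603 0.0128] q [-0.44  0.79  1.59  0.06  0.72 -0.64] F [-0.   0.2 -1. ] g 0.0117
[   1.63068069 -135.15805208] [ 0.6144766  -0.15281794  0.03674445]
```

play_rows(
  commands=[
    {"x": 0, "y": -2, "z": 6, "spin": 0},
    {"x": 0, "y": 0, "z": 5, "spin": 0},
    {"x": 0, "y": 0, "z": 0, "spin": 0},
  ],
)

```text
time: 10.85
position: [0.6138, -0.153, 0.0118]
tool_rot: [0.648, 0.761, 0.024, 0.019]
ft_force: [-0.7, 0.3, 2.5]
grip_width: 0.0112
```

Run:
```python
from h import *
st()
o,R=state();g=o['position']-R[:,2]*.0127
print(loc(g),g)
```

```text
t 10.85 p [ 0.6138 -0.153   0.0118] yaw 0.159 loc [   0.9 -135.2] tilt [0.06  0.013] q [-0.44  0.8   1.59  0.06  0.7  -0.64] F [-0.7  0.3  2.5] g 0.0112
[ 1.24001203e-01 -1.35264837e+02] [ 0.61300549 -0.15316046  0.02450539]
```

Contact starting (2.5 N up). Release.

play_rows(
  commands=[
    {"x": 0, "y": 0, "z": 0, "spin": 0},
    {"x": 0, "y": 0, "z": 0, "spin": 0},
    {"x": 0, "y": 0, "z": 0, "spin": 0},
    {"x": 0, "y": 0, "z": 0, "spin": 0},
  ],
  grip=0.4,
)

```text
time: 11.25
position: [0.6145, -0.1534, 0.0124]
tool_rot: [0.648, 0.761, 0.025, 0.019]
ft_force: [-0.5, -0.0, -1.3]
grip_width: 0.0318
```

play_rows(
  commands=[
    {"x": 0, "y": 0, "z": -8, "spin": 0},
    {"x": 0, "y": 0, "z": -25, "spin": 0},
    {"x": 0, "y": 0, "z": -30, "spin": 0},
    {"x": 20, "y": 0, "z": -10, "spin": 0},
    {"x": 30, "y": 0, "z": 0, "spin": 0},
    {"x": 30, "y": 0, "z": 0, "spin": 0},
  ],
)

```text
time: 11.85
position: [0.5983, -0.0754, 0.0902]
tool_rot: [0.651, 0.758, 0.026, 0.022]
ft_force: [-0.5, 0.2, 0.6]
grip_width: 0.035
```

Run:
```python
from h import *
st()
c=cams.camera('top');s=cams.camera('scene')
a=c['img'][150:250,330:470,::-1];b=cv2.resize(a,(560,400),interpolation=cv2.INTER_CUBIC)
a=s['img'][230:330,210:350,::-1];b2=cv2.resize(a,(800,571),interpolation=cv2.INTER_CUBIC)
cv2.imwrite('pics/p2t.png',b);cv2.imwrite('pics/p2s.png',b2)
```

```text
t 11.85 p [ 0.5983 -0.0754  0.0902] yaw 0.152 loc [ -2.2 -56.1] tilt [0.0662 0.0107] q [-0.33  0.65  1.65  0.04  0.78 -0.51] F [-0.5  0.2  0.6] g 0.035
```

View pics/p2s.png

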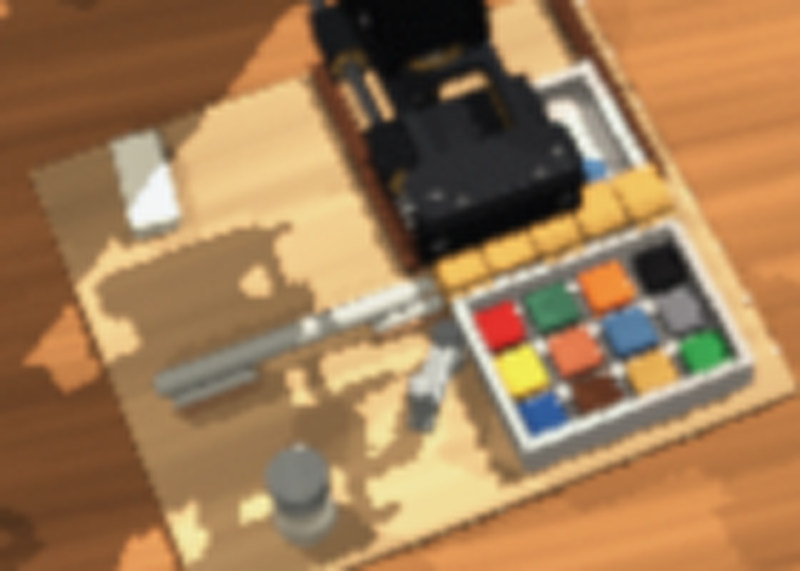

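View pics/p2t.png

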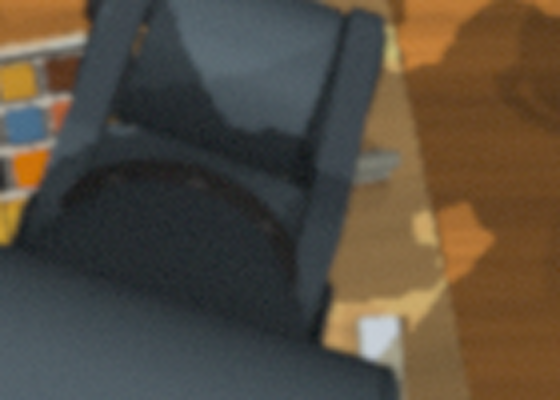

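Run:
```python
from h import *
s=cams.camera('scene')
a=s['img'][230:330,210:350,::-1];k=800/140;b=cv2.resize(a,(800,571),interpolation=cv2.INTER_CUBIC)
def dr(A,B,r,z,col):
    for sg in(-1,1):
        P=[((proj(s,[*L(A[0]+sg*r,A[1]),z])-[210,230]+.5)*k).astype(int),((proj(s,[*L(B[0]+sg*r,B[1]),z])-[210,230]+.5)*k).astype(int)]
        cv2.line(b,P[0],P[1],col,1)
dr((0,-70),(0,-200),6,.023,(0,0,255))
for y0,y1 in((-60,-95),(-155,-195)):
  for x in(-5.5,5.5): dr((x,y0),(x,y1),2,.0187,(255,0,0))
cv2.imwrite('pics/p3s.png',b[200:450,100:500].repeat(2,0).repeat(2,1))
```

```text
(no output)
```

View pics/p3s.png

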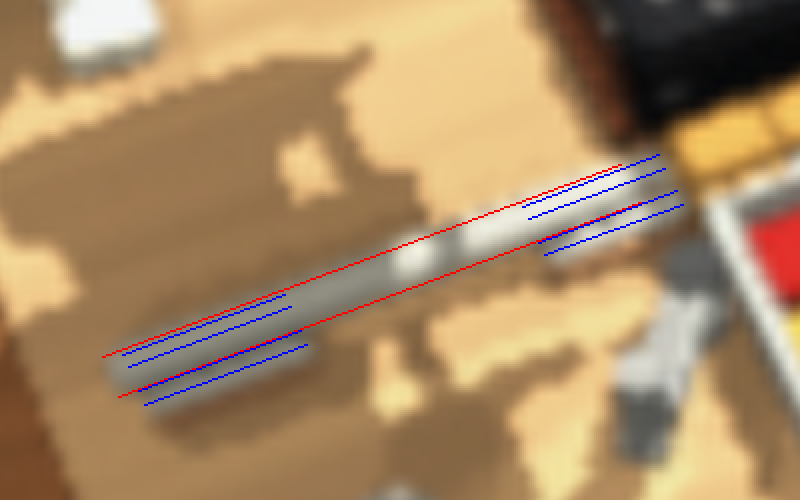

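Run:
```python
from h import *
st();p=L(0,-228);plan(p[0],p[1],.09,.158,n=6)
```

```text
t 12.0 p [ 0.5972 -0.0737  0.0894] yaw 0.157 loc [ -2.9 -54.3] tilt [0.0633 0.0118] q [-0.32  0.65  1.65  0.04  0.78 -0.51] F [-0.1 -1.1  0.2] g 0.035
[{"x": -29.0, "y": 0.5, "z": -0.1, "spin": -0.0}, {"x": -29.0, "y": 0.5, "z": -0.1, "spin": -0.0}, {"x": -29.0, "y": 0.5, "z": -0.1, "spin": -0.0}, {"x": -29.0, "y": 0.5, "z": -0.1, "spin": -0.0}, {"x": -29.0, "y": 0.5, "z": -0.1, "spin": -0.0}, {"x": -29.0, "y": 0.5, "z": -0.1, "spin": -0.0}]
```

play_rows(
  commands=[
    {"x": -25, "y": 0, "z": 0, "spin": 0},
    {"x": -28, "y": 0, "z": 0, "spin": 0},
    {"x": -28, "y": 1, "z": 0, "spin": 0},
    {"x": -28, "y": 1, "z": 0, "spin": 0},
    {"x": -28, "y": 1, "z": 0, "spin": 0},
    {"x": -25, "y": 0, "z": 0, "spin": 0},
    {"x": -5, "y": 0, "z": 0, "spin": 0},
  ],
  grip=0,
)

```text
time: 12.7
position: [0.6267, -0.2421, 0.0873]
tool_rot: [0.648, 0.761, 0.024, 0.02]
ft_force: [-0.2, 0.2, 0.0]
grip_width: 0.0004
```

Run:
```python
from h import *
st();p=L(0,-228);plan(p[0],p[1],.03,.158,step=20)
```

```text
t 12.7 p [ 0.6267 -0.2421  0.0873] yaw 0.16 loc [  -0.3 -225.3] tilt [0.0617 0.0115] q [-0.55  0.73  1.46  0.05  0.91 -0.75] F [-0.2  0.2  0. ] g 0.0004
[{"x": -0.9, "y": -1.1, "z": 19.1, "spin": 0.001}, {"x": -0.9, "y": -1.1, "z": 19.1, "spin": 0.001}, {"x": -0.9, "y": -1.1, "z": 19.1, "spin": 0.001}]
```

play_rows(
  commands=[
    {"x": -2, "y": -1, "z": 20, "spin": 0},
    {"x": -1, "y": -1, "z": 20, "spin": 0},
    {"x": 0, "y": -1, "z": 15, "spin": 0},
    {"x": 0, "y": 0, "z": 8, "spin": 0},
    {"x": 0, "y": 0, "z": 0, "spin": 0},
  ],
)

```text
time: 13.2
position: [0.6274, -0.2438, 0.0215]
tool_rot: [0.649, 0.76, 0.025, 0.019]
ft_force: [-0.2, 0.2, -0.5]
grip_width: 0.0006
```

Run:
```python
from h import *
st();p=L(0,-215);plan(p[0],p[1],.022,.158,step=10)
```

```text
t 13.2 p [ 0.6274 -0.2438  0.0215] yaw 0.158 loc [ 1.000e-01 -2.271e+02] tilt [0.0609 0.0131] q [-0.56  0.83  1.48  0.06  0.8  -0.76] F [-0.2  0.2 -0.5] g 0.0006
[{"x": 6.0, "y": -0.0, "z": -0.3, "spin": -0.0}, {"x": 6.0, "y": -0.0, "z": -0.3, "spin": -0.0}]
```

play_rows(
  commands=[
    {"x": 8, "y": 0, "z": 0, "spin": 0},
    {"x": 8, "y": 0, "z": 0, "spin": 0},
    {"x": 8, "y": 0, "z": 0, "spin": 0},
    {"x": 8, "y": 0, "z": 0, "spin": 0},
    {"x": 8, "y": 0, "z": 0, "spin": 0},
  ],
)

```text
time: 13.7
position: [0.6222, -0.2012, 0.0242]
tool_rot: [0.649, 0.76, 0.025, 0.021]
ft_force: [0.1, -0.1, 0.8]
grip_width: 0.0005
```

Run:
```python
from h import *
st()
```

```text
t 13.7 p [ 0.6222 -0.2012  0.0242] yaw 0.158 loc [   1.6 -184.2] tilt [0.0646 0.011 ] q [-0.5   0.8   1.53  0.06  0.75 -0.7 ] F [ 0.1 -0.1  0.8] g 0.0005
```

play_rows(
  commands=[
    {"x": 8, "y": -1, "z": 1, "spin": 0},
    {"x": 8, "y": -1, "z": 1, "spin": 0},
    {"x": 8, "y": 0, "z": 1, "spin": 0},
    {"x": 8, "y": 0, "z": 1, "spin": 0},
  ],
)

```text
time: 14.1
position: [0.6159, -0.1676, 0.0211]
tool_rot: [0.648, 0.761, 0.025, 0.023]
ft_force: [0.4, -2.4, 1.1]
grip_width: 0.0007
```

Run:
```python
from h import *
st()
s=cams.camera('scene')
b2=cv2.resize(s['img'][230:330,210:350,::-1],(800,571),interpolation=cv2.INTER_CUBIC)
cv2.imwrite('pics/q1.png',b2)
```

```text
t 14.1 p [ 0.6159 -0.1676  0.0211] yaw 0.16 loc [   0.7 -149.9] tilt [0.0675 0.0088] q [-0.46  0.79  1.58  0.06  0.71 -0.66] F [ 0.4 -2.4  1.1] g 0.0007
```

View pics/q1.png

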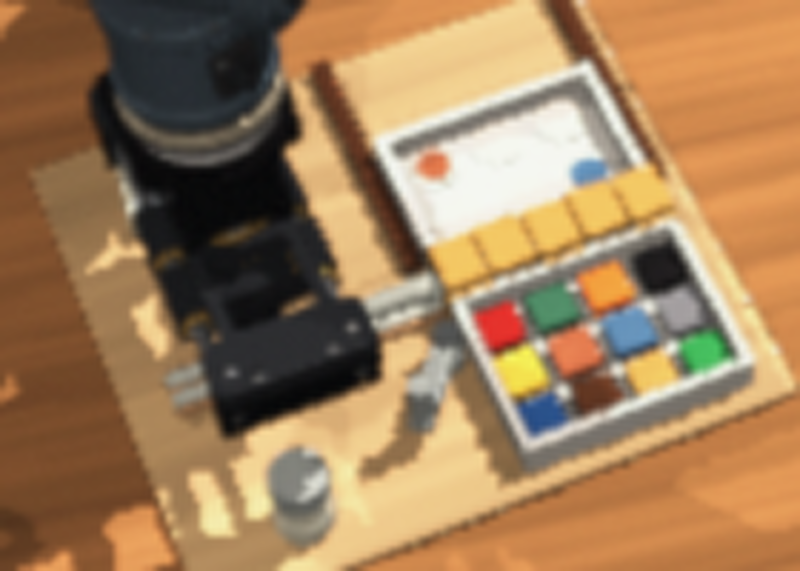

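play_rows(
  commands=[
    {"x": 8, "y": 0, "z": 0, "spin": 0},
    {"x": 8, "y": 0, "z": 0.5, "spin": 0},
    {"x": 8, "y": 0, "z": 0.5, "spin": 0},
    {"x": 8, "y": 0, "z": 0.5, "spin": 0},
  ],
)

```text
time: 14.55
position: [0.61, -0.1325, 0.0192]
tool_rot: [0.648, 0.761, 0.025, 0.022]
ft_force: [0.1, -0.8, 0.9]
grip_width: 0.0005
```

Run:
```python
from h import *
st()
```

```text
t 14.55 p [ 0.61   -0.1325  0.0192] yaw 0.159 loc [   0.4 -114.4] tilt [0.0664 0.0102] q [-0.41  0.78  1.62  0.06  0.68 -0.61] F [ 0.1 -0.8  0.9] g 0.0005
```

play_rows(
  commands=[
    {"x": 2, "y": 0, "z": -3, "spin": 0},
    {"x": 6, "y": 0, "z": 0, "spin": 0},
    {"x": 8, "y": 0, "z": 0, "spin": 0},
    {"x": 8, "y": 0, "z": 0, "spin": 0},
  ],
)

```text
time: 14.95
position: [0.6051, -0.1063, 0.022]
tool_rot: [0.648, 0.761, 0.025, 0.021]
ft_force: [0.0, -0.8, -1.0]
grip_width: 0.0003
```

Run:
```python
from h import *
st()
s=cams.camera('scene')
b2=cv2.resize(s['img'][230:330,210:350,::-1],(800,571),interpolation=cv2.INTER_CUBIC)
cv2.imwrite('pics/q2.png',b2)
```

```text
t 14.95 p [ 0.6051 -0.1063  0.022 ] yaw 0.159 loc [ -0.3 -87.7] tilt [0.0651 0.0111] q [-0.37  0.77  1.64  0.05  0.67 -0.57] F [ 0.  -0.8 -1. ] g 0.0003
```

View pics/q2.png

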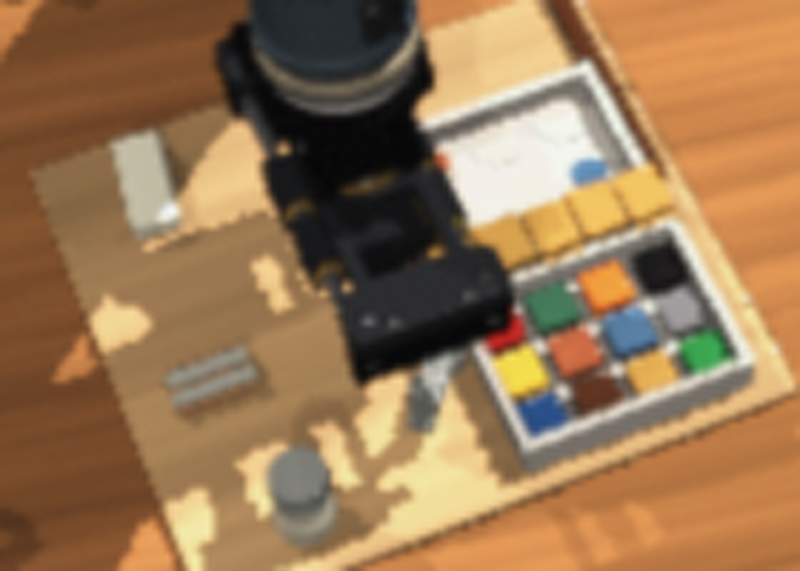

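play_rows(
  commands=[
    {"x": 5, "y": 0, "z": 0, "spin": 0},
    {"x": 4, "y": 0, "z": 0, "spin": 0},
    {"x": 3, "y": 0, "z": 0, "spin": 0},
  ],
)

```text
time: 15.3
position: [0.6023, -0.0916, 0.0219]
tool_rot: [0.648, 0.761, 0.025, 0.02]
ft_force: [-0.1, 0.2, -0.0]
grip_width: 0.0004
```

Run:
```python
from h import *
st()
```

```text
t 15.3 p [ 0.6023 -0.0916  0.0219] yaw 0.16 loc [ -0.8 -72.8] tilt [0.0637 0.0123] q [-0.35  0.77  1.66  0.05  0.66 -0.55] F [-0.1  0.2 -0. ] g 0.0004
```

play_rows(
  commands=[
    {"x": 3, "y": 0, "z": 0, "spin": 0},
  ],
)

```text
time: 15.4
position: [0.6018, -0.0884, 0.0219]
tool_rot: [0.648, 0.761, 0.025, 0.02]
ft_force: [-0.2, -0.4, 0.5]
grip_width: -0.0001
```

play_rows(
  commands=[
    {"x": 3, "y": 0, "z": 0, "spin": 0},
  ],
)

```text
time: 15.5
position: [0.6019, -0.0878, 0.022]
tool_rot: [0.647, 0.762, 0.024, 0.022]
ft_force: [-3.1, -15.5, -3.0]
grip_width: 0.0002
```

Run:
```python
from h import *
st()
```

```text
t 15.5 p [ 0.6019 -0.0878  0.022 ] yaw 0.163 loc [ -0.5 -69. ] tilt [0.0652 0.0076] q [-0.34  0.77  1.66  0.05  0.66 -0.54] F [ -3.1 -15.5  -3. ] g 0.0002
```

play_rows(
  commands=[
    {"x": -8, "y": 0, "z": 0, "spin": 0},
    {"x": -8, "y": 0, "z": -10, "spin": 0},
    {"x": 0, "y": 0, "z": -35, "spin": 0},
    {"x": 0, "y": 0, "z": -35, "spin": 0},
    {"x": -20, "y": -40, "z": 0, "spin": 0},
    {"x": -20, "y": -40, "z": 0, "spin": 0},
    {"x": 0, "y": -40, "z": 0, "spin": 0},
    {"x": 0, "y": 0, "z": 0, "spin": 0},
  ],
)

```text
time: 16.3
position: [0.4877, -0.168, 0.1012]
tool_rot: [0.647, 0.761, 0.026, 0.026]
ft_force: [0.8, 1.2, -0.7]
grip_width: 0.0004
```

Run:
```python
from h import *
st()
s=cams.camera('scene');c=cams.camera('top')
b2=cv2.resize(s['img'][240:310,250:350,::-1],(800,560),interpolation=cv2.INTER_CUBIC)
cv2.imwrite('pics/r1.png',b2)
cv2.imwrite('pics/r1t.png',cv2.resize(c['img'][140:240,310:450,::-1],(784,560),interpolation=cv2.INTER_CUBIC))
```

```text
t 16.3 p [ 0.4877 -0.168   0.1012] yaw 0.162 loc [-125.9 -130.2] tilt [0.0728 0.0056] q [-0.58  0.55  1.86  0.07  0.67 -0.79] F [ 0.8  1.2 -0.7] g 0.0004
```

View pics/r1.png

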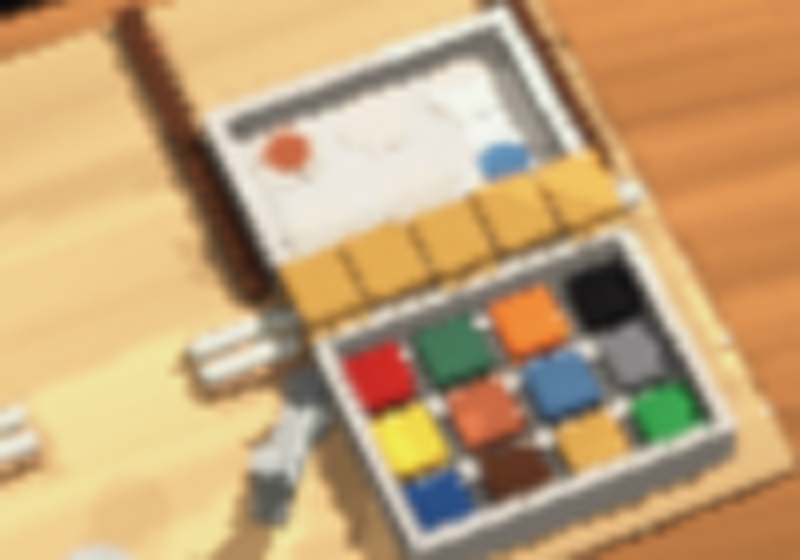

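View pics/r1t.png

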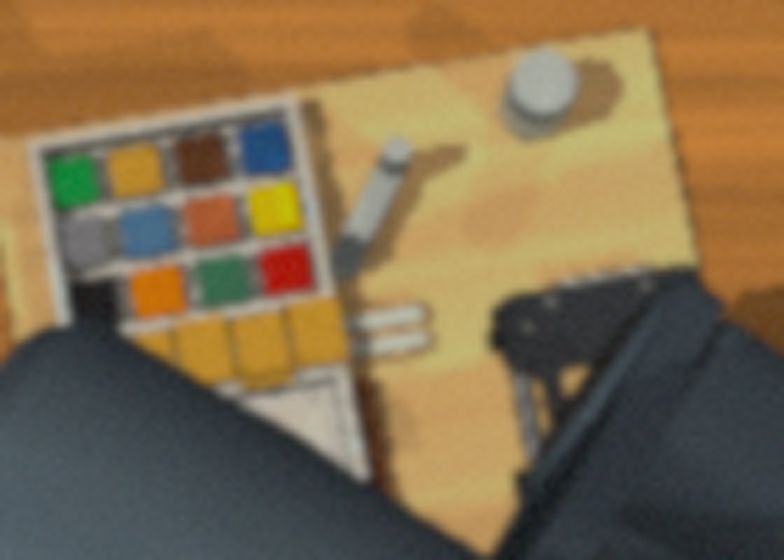

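Run:
```python
from h import *
s=cams.camera('scene');c=cams.camera('top')
for p in [(640,192),(628,205),(625,180)]: print(loc(atz(s,(250+p[0]/8-.5,240+p[1]/8-.5),.023)))
t=atz(c,(310+397/5.6-.4,140+150/5.6-.4),.055);l=loc(t);print('post',l, np.arctan2(-(l[1]+68),l[0]-34),np.hypot(l[0]-34,l[1]+68))
for r in nets.outline_of(c,'keeper_post'): print(r['conf'],r['pixel'],r['region'].sum())
t=atz(s,(250+262/8-.5,240+470/8-.5),.055);print(loc(t))
for r in nets.outline_of(c,'vial')[:3]:print('vial',r['conf'],r['pixel'],loc(atz(c,r['pixel'],.04)))
```

```text
[ 1.31376931 70.89611269]
[ 4.57527725 64.8182517 ]
[-5.42822938 68.24172669]
post [ 66.91822387 -92.59821548] 0.6417402013803046 41.09357209396486
0.7 [375.4, 176.1] 134
0.21 [186.9, 256.4] 185
[ 70.02975766 -95.28932716]
vial 0.47 [404.3, 158.1] [  80.8639017  -153.87735554]
vial 0.24 [378.0, 179.6] [ 40.24443057 -82.9603052 ]
```

Run:
```python
from h import *
st();p=L(87,-64);plan(p[0],p[1],.10,1.10,n=8)
```

```text
t 16.6 p [ 0.4955 -0.1693  0.1017] yaw 0.167 loc [-118.5 -132.7] tilt [0.0817 0.0004] q [-0.57  0.56  1.85  0.07  0.67 -0.79] F [-0.5 -0.   0.2] g 0.0004
[{"x": 8.4, "y": 25.7, "z": 2.2, "spin": -0.117}, {"x": 5.3, "y": 26.5, "z": 2.2, "spin": -0.117}, {"x": 2.2, "y": 26.9, "z": 2.2, "spin": -0.117}, {"x": -0.9, "y": 27.0, "z": 2.2, "spin": -0.117}, {"x": -4.1, "y": 26.7, "z": 2.2, "spin": -0.117}, {"x": -7.1, "y": 26.0, "z": 2.2, "spin": -0.117}, {"x": -10.1, "y": 25.0, "z": 2.2, "spin": -0.117}, {"x": -13.0, "y": 23.7, "z": 2.2, "spin": -0.117}]
```

play_rows(
  commands=[
    {"x": 8, "y": 26, "z": 2, "spin": -0.12},
    {"x": 5, "y": 26, "z": 2, "spin": -0.12},
    {"x": 2, "y": 27, "z": 2, "spin": -0.12},
    {"x": -1, "y": 27, "z": 2, "spin": -0.12},
    {"x": -4, "y": 27, "z": 2, "spin": -0.12},
    {"x": -7, "y": 26, "z": 2, "spin": -0.12},
    {"x": -10, "y": 25, "z": 2, "spin": -0.12},
    {"x": -13, "y": 24, "z": 2, "spin": -0.1},
  ],
)

```text
time: 17.4
position: [0.6958, -0.0552, 0.0996]
tool_rot: [0.208, 0.977, 0.009, 0.04]
ft_force: [0.2, 0.1, 0.3]
grip_width: 0.0005
```

play_rows(
  commands=[
    {"x": 0, "y": 0, "z": 0, "spin": 0},
  ],
)

```text
time: 17.5
position: [0.6998, -0.0523, 0.0997]
tool_rot: [0.206, 0.978, 0.01, 0.042]
ft_force: [-0.2, 0.0, 0.2]
grip_width: 0.0004
```

Run:
```python
from h import *
st();p=L(87,-64);plan(p[0],p[1],.04,1.10,step=18)
```

```text
t 17.5 p [ 0.6998 -0.0523  0.0997] yaw 1.158 loc [101.7 -49.4] tilt [0.0855 0.0019] q [-0.24  0.74  1.39  0.03  0.93 -1.42] F [-0.2  0.   0.2] g 0.0004
[{"x": 2.3, "y": -5.6, "z": 14.6, "spin": 0.014}, {"x": 2.2, "y": -5.6, "z": 14.6, "spin": 0.014}, {"x": 2.1, "y": -5.7, "z": 14.6, "spin": 0.014}, {"x": 2.0, "y": -5.7, "z": 14.6, "spin": 0.014}]
```

play_rows(
  commands=[
    {"x": 2, "y": -5, "z": 15, "spin": 0.014},
    {"x": 2, "y": -5, "z": 15, "spin": 0.014},
    {"x": 2, "y": -5, "z": 15, "spin": 0.014},
    {"x": 2, "y": -3, "z": 12, "spin": 0.014},
    {"x": 0, "y": 0, "z": 0, "spin": 0},
  ],
)

```text
time: 18.0
position: [0.6901, -0.0617, 0.0384]
tool_rot: [0.233, 0.972, 0.011, 0.04]
ft_force: [0.0, -0.4, -0.2]
grip_width: 0.0006
```

Run:
```python
from h import *
st();p=L(87,-64);plan(p[0],p[1],.04,1.10,step=18)
s=cams.camera('scene')
cv2.imwrite('pics/k1.png',cv2.resize(s['img'][240:330,230:350,::-1],(800,600),interpolation=cv2.INTER_CUBIC))
```

```text
t 18.0 p [ 0.6901 -0.0617  0.0384] yaw 1.102 loc [ 90.6 -57. ] tilt [0.0837 0.0024] q [-0.26  0.81  1.44  0.03  0.81 -1.38] F [ 0.  -0.4 -0.2] g 0.0006
[{"x": -1.3, "y": -7.7, "z": -1.8, "spin": 0.002}]
```

View pics/k1.png

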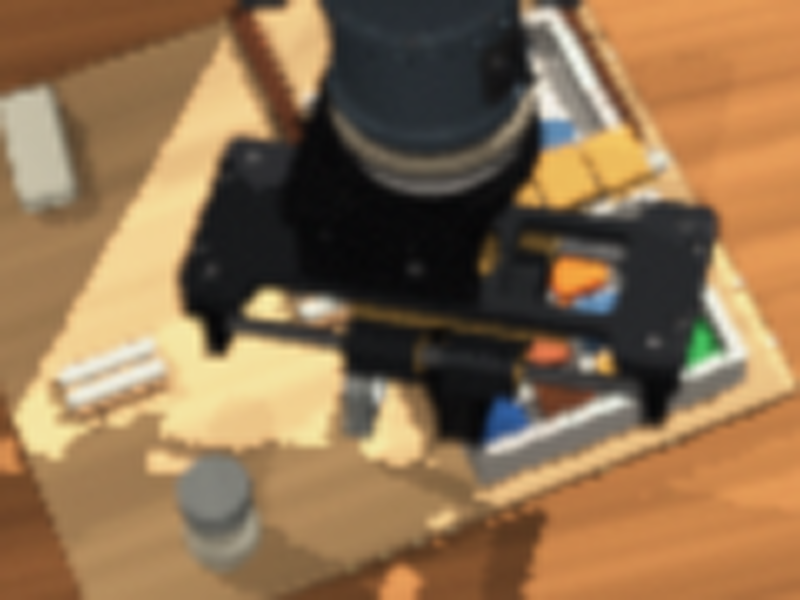

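```bash
cat >> h.py <<'E'
def arc(ths,z=.041,d=21,rad=42):
    o,R=state();p=o['position'].copy();rows=[]
    for th in ths:
        pst=np.array([34+rad*np.cos(th),-68-rad*np.sin(th)]);F=pst+d*np.array([np.sin(th),np.cos(th)])
        t=np.array([*L(*F),z]);yaw=np.arctan2(R[1,1],R[0,1]);dy=1.10-(th-.63)-yaw
        l=R.T@((t-p)*1000)
        rows.append({"x":round(l[0],1),"y":round(l[1],1),"z":round(l[2],1),"spin":round(-dy,3)})
        R=R@R_.from_rotvec([0,0,-dy]).as_matrix();p=t
    import json;print(json.dumps(rows))
E
python3 - <<'E'
from h import *
st();arc([.45,.6,.72,.84,.96,1.08])
E
```

```text
t 18.05 p [ 0.6908 -0.0617  0.0394] yaw 1.102 loc [ 91.4 -57.2] tilt [0.0854 0.0021] q [-0.26  0.81  1.44  0.03  0.81 -1.38] F [ 0.1  0.2 -0.1] g 0.0003
[{"x": 2.3, "y": -14.2, "z": -2.4, "spin": -0.178}, {"x": -2.7, "y": -6.5, "z": 0.0, "spin": 0.15}, {"x": -2.2, "y": -5.2, "z": -0.0, "spin": 0.12}, {"x": -2.2, "y": -5.2, "z": -0.1, "spin": 0.12}, {"x": -2.2, "y": -5.2, "z": -0.1, "spin": 0.12}, {"x": -2.2, "y": -5.2, "z": -0.2, "spin": 0.12}]
```

play_rows(
  commands=[
    {"x": 1, "y": -14, "z": -2, "spin": 0},
    {"x": 0, "y": -7, "z": 0, "spin": 0},
    {"x": -2, "y": -5, "z": 0, "spin": 0.12},
    {"x": -2, "y": -5, "z": 0, "spin": 0.12},
    {"x": -2, "y": -5, "z": 0, "spin": 0.12},
  ],
)

```text
time: 18.55
position: [0.6777, -0.0988, 0.0441]
tool_rot: [0.409, 0.911, 0.019, 0.042]
ft_force: [0.4, 1.0, -0.1]
grip_width: 0.0001
```

Run:
```python
from h import *
st();arc([1.1+.12*i for i in range(6)])
c=cams.camera('top')
s=cams.camera('scene')
cv2.imwrite('pics/k2.png',cv2.resize(s['img'][240:330,230:350,::-1],(800,600),interpolation=cv2.INTER_CUBIC))
```

```text
t 18.55 p [ 0.6777 -0.0988  0.0441] yaw 0.729 loc [ 72.5 -91.8] tilt [0.0914 0.0011] q [-0.32  0.79  1.47  0.04  0.79 -1.08] F [ 0.4  1.  -0.1] g 0.0001
[{"x": -2.9, "y": -3.1, "z": 3.1, "spin": 0.099}, {"x": -2.2, "y": -5.2, "z": -0.3, "spin": 0.12}, {"x": -2.2, "y": -5.2, "z": -0.3, "spin": 0.12}, {"x": -2.2, "y": -5.2, "z": -0.4, "spin": 0.12}, {"x": -2.2, "y": -5.2, "z": -0.4, "spin": 0.12}, {"x": -2.2, "y": -5.2, "z": -0.4, "spin": 0.12}]
```

View pics/k2.png

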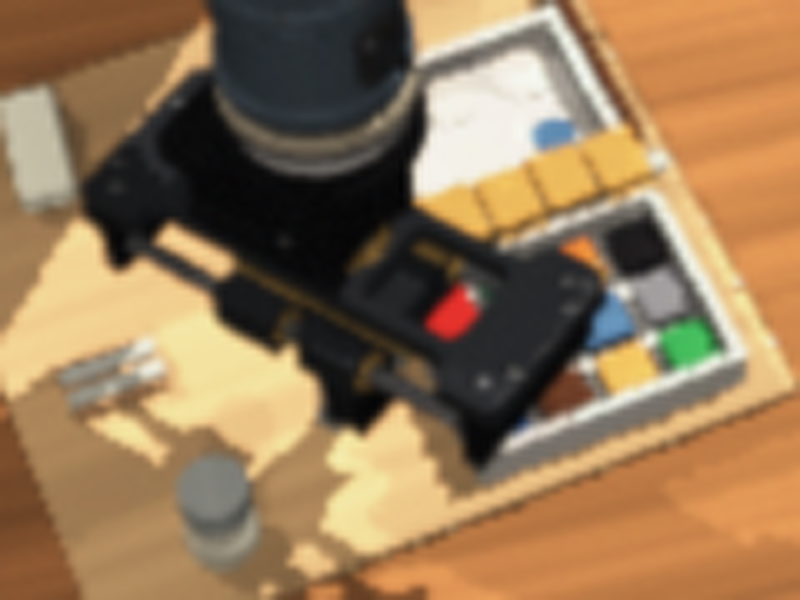

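play_rows(
  commands=[
    {"x": -3, "y": -4, "z": 3, "spin": 0.1},
    {"x": -2, "y": -5, "z": 0, "spin": 0.12},
    {"x": -2, "y": -5, "z": 0, "spin": 0.12},
    {"x": -2, "y": -5, "z": 0, "spin": 0.12},
    {"x": -2, "y": -5, "z": 0, "spin": 0.12},
  ],
)

```text
time: 19.15
position: [0.6652, -0.1215, 0.0435]
tool_rot: [0.654, 0.755, 0.033, 0.038]
ft_force: [0.2, 0.3, 0.2]
grip_width: 0.0004
```

Run:
```python
from h import *
st();l=loc(robot.get_obs()['position']);print(np.arctan2(-l[1]-68,l[0]-34)+.46,np.hypot(l[1]+68,l[0]-34));arc([1.75+.12*i for i in range(6)])
s=cams.camera('scene')
cv2.imwrite('pics/k3.png',cv2.resize(s['img'][240:330,230:350,::-1],(800,600),interpolation=cv2.INTER_CUBIC))
```

```text
t 19.15 p [ 0.6652 -0.1215  0.0435] yaw 0.145 loc [  56.7 -112.2] tilt [ 0.1004 -0.0008] q [-0.36  0.78  1.5   0.05  0.76 -0.54] F [0.2 0.3 0.2] g 0.0004
1.5567786877537964 49.70194875387249
[{"x": -0.9, "y": -9.7, "z": 1.6, "spin": 0.165}, {"x": -2.2, "y": -5.2, "z": -0.5, "spin": 0.119}, {"x": -2.2, "y": -5.2, "z": -0.5, "spin": 0.119}, {"x": -2.2, "y": -5.2, "z": -0.6, "spin": 0.119}, {"x": -2.2, "y": -5.2, "z": -0.6, "spin": 0.12}, {"x": -2.2, "y": -5.2, "z": -0.6, "spin": 0.12}]
```

View pics/k3.png

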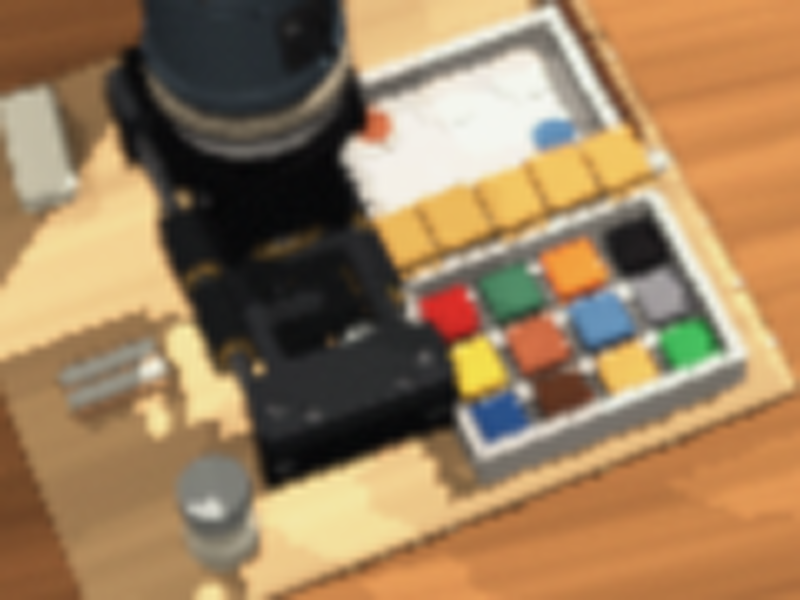

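play_rows(
  commands=[
    {"x": -1, "y": -8, "z": 2, "spin": 0.14},
    {"x": -2, "y": -5, "z": 0, "spin": 0.12},
    {"x": -2, "y": -5, "z": 0, "spin": 0.12},
    {"x": -2, "y": -5, "z": 0, "spin": 0.12},
    {"x": -2, "y": -5, "z": 0, "spin": 0.12},
  ],
)

```text
time: 19.7
position: [0.6414, -0.1317, 0.0429]
tool_rot: [0.854, 0.518, 0.047, 0.033]
ft_force: [1.6, -0.5, -0.8]
grip_width: 0.0004
```

Run:
```python
from h import *
st();l=loc(robot.get_obs()['position']);print(np.arctan2(-l[1]-68,l[0]-34)+.46,np.hypot(l[1]+68,l[0]-34));arc([2.35+.12*i for i in range(8)])
s=cams.camera('scene')
cv2.imwrite('pics/k4.png',cv2.resize(s['img'][240:330,230:350,::-1],(800,600),interpolation=cv2.INTER_CUBIC))
```

```text
t 19.7 p [ 0.6414 -0.1317  0.0429] yaw -0.483 loc [  31.6 -118.6] tilt [ 0.1142 -0.0071] q [-0.39  0.76  1.57  0.06  0.7   0.05] F [ 1.6 -0.5 -0.8] g 0.0004
2.078676412426119 50.649141836807786
[{"x": -2.5, "y": -13.4, "z": 0.4, "spin": 0.137}, {"x": -2.2, "y": -5.2, "z": -0.6, "spin": 0.119}, {"x": -2.2, "y": -5.2, "z": -0.6, "spin": 0.12}, {"x": -2.2, "y": -5.2, "z": -0.6, "spin": 0.12}, {"x": -2.2, "y": -5.2, "z": -0.6, "spin": 0.12}, {"x": -2.2, "y": -5.2, "z": -0.5, "spin": 0.12}, {"x": -2.2, "y": -5.2, "z": -0.5, "spin": 0.12}, {"x": -2.2, "y": -5.2, "z": -0.4, "spin": 0.121}]
```

View pics/k4.png

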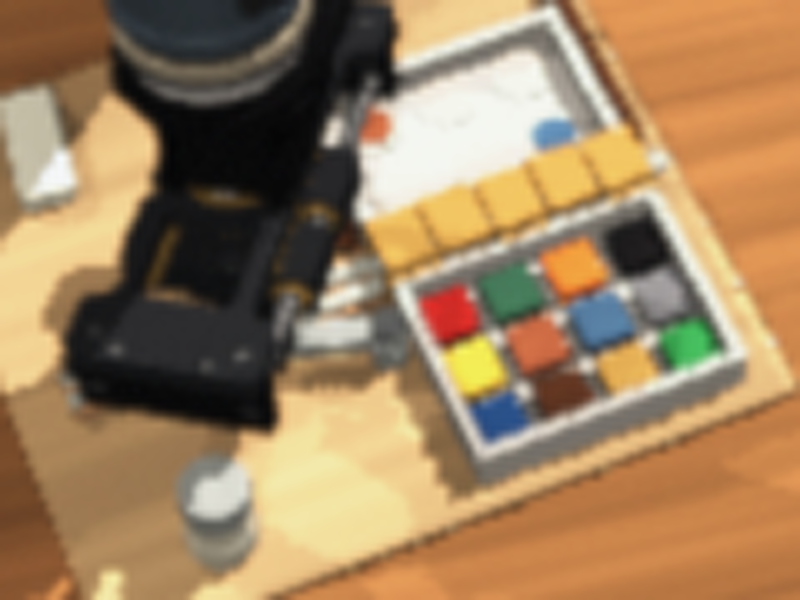

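play_rows(
  commands=[
    {"x": -1, "y": -8, "z": 1, "spin": 0.08},
    {"x": -2, "y": -6, "z": 0, "spin": 0.1},
    {"x": -2, "y": -6, "z": 0, "spin": 0.1},
    {"x": -2, "y": -5, "z": 0, "spin": 0.1},
    {"x": -2, "y": -5, "z": 0, "spin": 0.1},
  ],
)

```text
time: 20.25
position: [0.6165, -0.1262, 0.0423]
tool_rot: [0.951, 0.304, 0.058, 0.027]
ft_force: [-0.3, -1.3, -0.2]
grip_width: 0.0004
```

Run:
```python
from h import *
st();l=loc(robot.get_obs()['position']);print(np.arctan2(-l[1]-68,l[0]-34)+.46,np.hypot(l[1]+68,l[0]-34));arc([2.8+.12*i for i in range(4)])
s=cams.camera('scene')
cv2.imwrite('pics/k5.png',cv2.resize(s['img'][240:330,230:350,::-1],(800,600),interpolation=cv2.INTER_CUBIC))
```

```text
t 20.25 p [ 0.6165 -0.1262  0.0423] yaw -0.956 loc [   7.9 -109.2] tilt [ 0.1261 -0.0164] q [-0.4   0.74  1.65  0.06  0.63  0.51] F [-0.3 -1.3 -0.2] g 0.0004
2.596411204058379 48.7538538061293
[{"x": -2.6, "y": -9.5, "z": 0.2, "spin": 0.114}, {"x": -2.2, "y": -5.2, "z": -0.6, "spin": 0.12}, {"x": -2.2, "y": -5.2, "z": -0.6, "spin": 0.12}, {"x": -2.2, "y": -5.2, "z": -0.5, "spin": 0.121}]
```

View pics/k5.png

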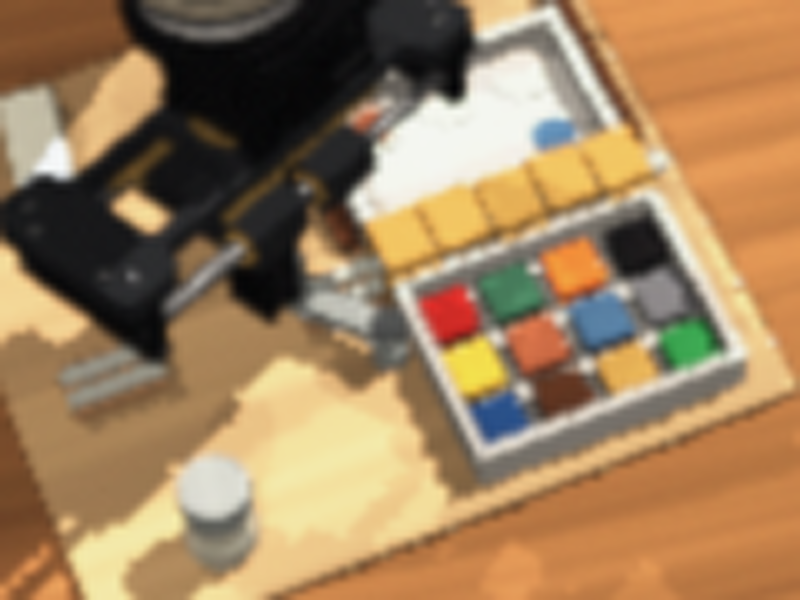

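play_rows(
  commands=[
    {"x": -2, "y": -8, "z": 0, "spin": 0.1},
    {"x": -2, "y": -5, "z": 0, "spin": 0.1},
    {"x": -2, "y": -5, "z": 0, "spin": 0.1},
    {"x": -2, "y": -4, "z": 0, "spin": 0.1},
  ],
)

```text
time: 20.7
position: [0.6005, -0.1128, 0.0419]
tool_rot: [0.991, 0.114, 0.063, 0.018]
ft_force: [0.4, -2.4, -0.4]
grip_width: 0.0003
```

Run:
```python
from h import *
st()
s=cams.camera('scene')
cv2.imwrite('pics/k6.png',cv2.resize(s['img'][240:330,230:350,::-1],(800,600),interpolation=cv2.INTER_CUBIC))
```

```text
t 20.7 p [ 0.6005 -0.1128  0.0419] yaw -1.346 loc [ -5.9 -93.5] tilt [ 0.1299 -0.0205] q [-0.38  0.72  1.7   0.05  0.59  0.92] F [ 0.4 -2.4 -0.4] g 0.0003
```

View pics/k6.png

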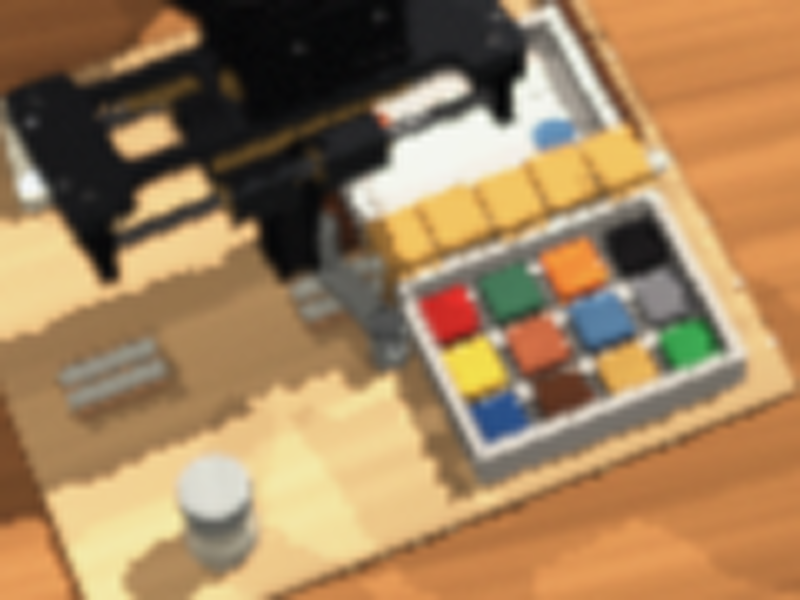

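play_rows(
  commands=[
    {"x": -1, "y": -4, "z": 0, "spin": 0.04},
    {"x": 0, "y": -4, "z": 0, "spin": 0.03},
  ],
)

```text
time: 20.95
position: [0.5977, -0.1057, 0.042]
tool_rot: [0.994, 0.083, 0.064, 0.016]
ft_force: [0.2, -1.7, -0.6]
grip_width: 0.0006
```

Run:
```python
from h import *
st()
```

```text
t 20.95 p [ 0.5977 -0.1057  0.042 ] yaw -1.406 loc [ -7.5 -86. ] tilt [ 0.1296 -0.0212] q [-0.37  0.72  1.71  0.05  0.58  0.99] F [ 0.2 -1.7 -0.6] g 0.0006
```

play_rows(
  commands=[
    {"x": 0, "y": -3, "z": 0, "spin": 0},
  ],
)

```text
time: 21.05
position: [0.5973, -0.1029, 0.042]
tool_rot: [0.994, 0.086, 0.064, 0.016]
ft_force: [-0.2, -1.3, 0.2]
grip_width: 0.0005
```

play_rows(
  commands=[
    {"x": 0, "y": -3, "z": 0, "spin": 0},
  ],
)

```text
time: 21.15
position: [0.5973, -0.1016, 0.0422]
tool_rot: [0.994, 0.09, 0.064, 0.018]
ft_force: [-3.7, -12.8, -2.1]
grip_width: 0.0006
```

Run:
```python
from h import *
st()
s=cams.camera('scene')
cv2.imwrite('pics/k7.png',cv2.resize(s['img'][240:330,230:350,::-1],(800,600),interpolation=cv2.INTER_CUBIC))
```

```text
t 21.15 p [ 0.5973 -0.1016  0.0422] yaw -1.394 loc [ -7.2 -81.9] tilt [ 0.1305 -0.0246] q [-0.36  0.72  1.72  0.04  0.58  0.99] F [ -3.7 -12.8  -2.1] g 0.0006
```

View pics/k7.png

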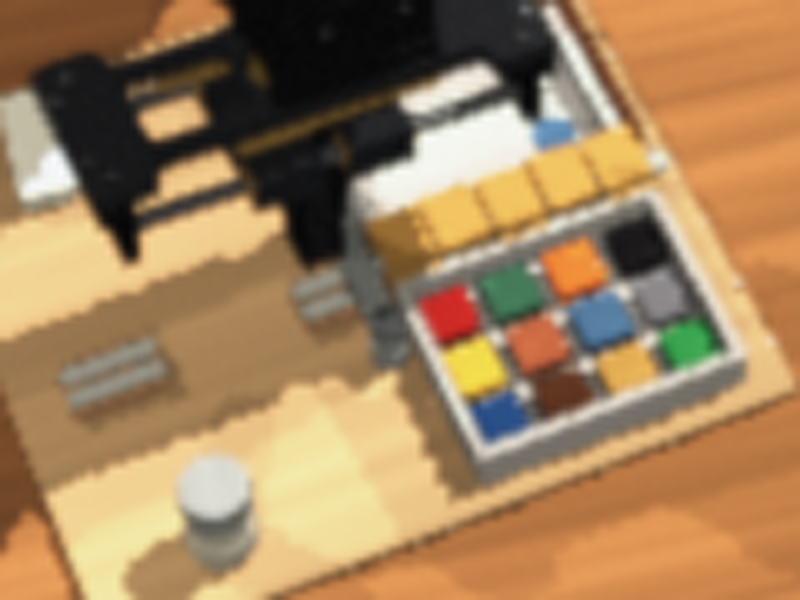

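play_rows(
  commands=[
    {"x": 0, "y": 8, "z": 0, "spin": 0},
    {"x": 0, "y": 10, "z": -5, "spin": 0},
    {"x": 0, "y": 5, "z": -30, "spin": 0},
    {"x": 0, "y": 0, "z": -40, "spin": 0},
    {"x": 0, "y": 30, "z": -20, "spin": 0},
    {"x": 30, "y": 30, "z": 0, "spin": 0},
    {"x": 30, "y": 30, "z": 0, "spin": 0},
    {"x": 0, "y": 0, "z": 0, "spin": 0},
  ],
)

```text
time: 22.0
position: [0.6673, -0.2041, 0.1566]
tool_rot: [0.993, 0.098, 0.065, 0.018]
ft_force: [-0.5, -1.2, -0.6]
grip_width: 0.0008
```

Run:
```python
from h import *
st()
s=cams.camera('scene');c=cams.camera('top');save(s,'fs.png');save(c,'ft.png')
cv2.imwrite('pics/f1.png',cv2.resize(s['img'][240:330,230:350,::-1],(800,600),interpolation=cv2.INTER_CUBIC))
cv2.imwrite('pics/f2.png',cv2.resize(c['img'][140:240,310:450,::-1],(784,560),interpolation=cv2.INTER_CUBIC))
```

```text
t 22.0 p [ 0.6673 -0.2041  0.1566] yaw -1.377 loc [  45.7 -194.1] tilt [ 0.1332 -0.0231] q [-0.47  0.65  1.41  0.05  0.96  0.87] F [-0.5 -1.2 -0.6] g 0.0008
```

View pics/f1.png

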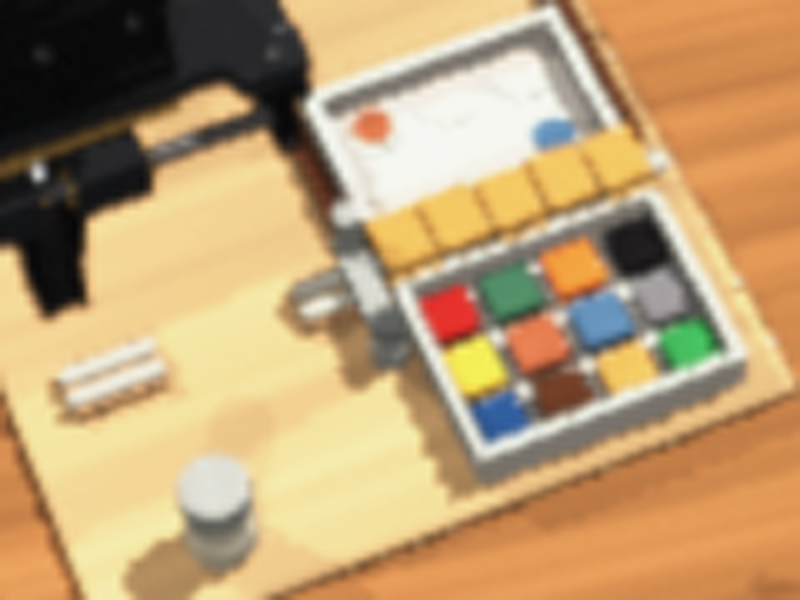

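View pics/f2.png

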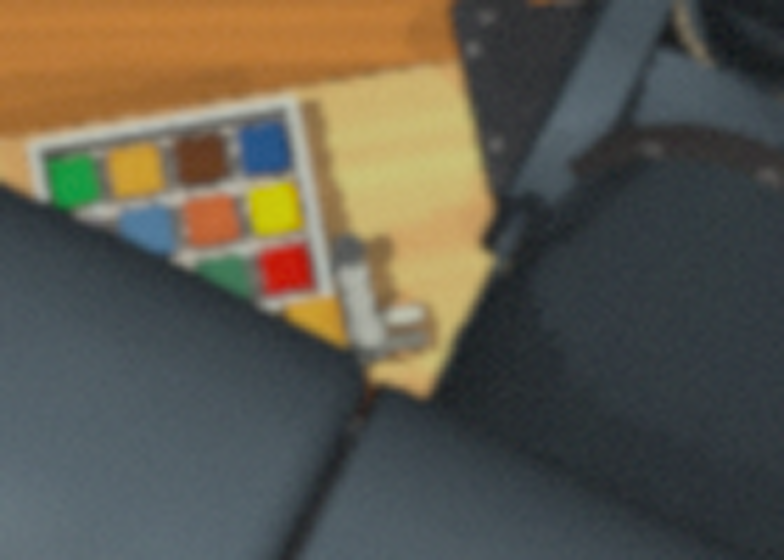

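View pics/fs.png

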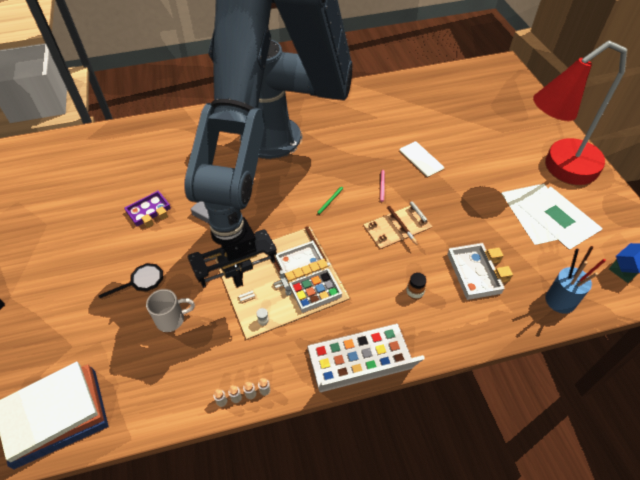

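Run:
```python
from h import *
s=cams.camera('scene');k=800/120
f=lambda p:(230+p[0]/k-.4,240+p[1]/k-.4)
l=loc(atz(s,f((345,210)),.055));print('post',l,np.arctan2(-(l[1]+68),l[0]-34)%(2*np.pi))
print('pin end',loc(atz(s,f((664,160)),.023)))
for p in((308,100),(550,10)):print('lid corner',loc(atz(s,f(p),.028)))
st()
```

```text
post [ -9.24807599 -66.68911119] 3.171894292282749
pin end [ 1.27856541 69.9943218 ]
lid corner [-84.87296523 -55.62065792]
lid corner [-86.56783442  56.39439789]
t 22.15 p [ 0.6606 -0.1988  0.1531] yaw -1.376 loc [  39.9 -187.8] tilt [ 0.1214 -0.0166] q [-0.47  0.65  1.42  0.05  0.96  0.88] F [-0.1  0.5  0.1] g 0.0002
```

All checks agree: the keeper reads about 3.14 rad, the pin's far end is at +70 mm (middle about +5 mm), and the lid is home.

Run:
```python
from h import *
print(robot.hand_in());st()
```

```text
the job is handed in; nothing more can be done
None
the job is handed in; nothing more can be done
```

I handed the job in at about 22 s, with every step done; `hand_in` gives no verdict, so these are my own last checks.

| Step | What I did | Last check |
|---|---|---|
| Lid | Pushed it in until it stopped hard at about 14 N | The overlay drawn just after the push matched the home position. The final corner readings put the near edge 1–3 mm inside where it should be, which I take as camera error. |
| Pin | Took it from the rest, laid it on the cradles, let go, then slid it in until the finger met the outermost knuckle at about 15 N | The far end reads +70 mm, so the middle is about 5 mm along the hinge (allowed 1 to 16) and the outer end is about flush. |
| Keeper | Swung it by its post to the stop, at about 13 N | It measures about 3.14–3.17 rad, square across the mouth of the hinge. |

I did not touch the brush, the short rod or the other things on the desk. Where they show in the last picture they are where they started; the arm hides part of the tin and the eraser. The arm is clear of everything.

During the fast moves the tool slowly tilted, to about 0.13 rad by the end. It did not affect any of the results.

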